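# Settle the coffee samples and close the crate

### The job

Stand every small black-lidded sample jar upright in its own pocket of the crate on the vibrating settling table. Then run the table on low for at least three seconds, change over to high for at least three seconds, and switch it off with the wide key, pushing each key down until it latches and the one before pops up. Finally swing both bail arms of that crate in over its top and stack the spare crate squarely on them; leave the two brass weights where they are.

Things in the scene. Friction and masses are not known exactly. Their poses are not given: they have to be found in the camera images.
- settler: Grey vibrating settling table, fixed (it does not actually shake). Origin on the bench under the middle of its crate plate; x points from the key console at its front to its back, y to its left, z up. Housing 140 x 220 mm, plate top 60 mm high; console 40 mm high, local x -0.156 to -0.061. Four white keys in a row along y at local x -0.132, left to right: off, low, medium, high.
- key_off (a joint): Depth of the wide off key, m: 0 up, 0.009 latched, end stop 0.0105. Off is latched at the start. The keys are interlocked: pushed down to the stop (about 2 N, slowly, 20 mm/s or so) a key latches, and on the way down it frees the latched one, which springs up.
- key_low (a joint): Depth of the low key, as key_off.
- key_mid (a joint): Depth of the medium key, as key_off. Not needed.
- key_high (a joint): Depth of the high key, as key_off.
- key_off_top (a point): Centre of the top of the off key: leftmost, settler y 0.056, 40 mm wide (y), 31 mm long (x), a ring mark before it. Keys stand 54 mm above the bench when up and move straight down. Site moves with the key.
- key_low_top (a point): Centre of the top of the low key: settler y 0.014, 26 mm wide, 31 mm long, one dot before it.
- key_mid_top (a point): Centre of the top of the medium key: settler y -0.020, 26 mm wide, two dots before it.
- key_high_top (a point): Centre of the top of the high key: rightmost, settler y -0.054, 26 mm wide, three dots before it.
- crate: Grey crate clamped on the settler (cannot move), same axes. Origin: centre of its underside, 60 mm above the bench. Rim 120 (x) x 220 (y) mm at z 0.080, walls 3.5 mm. 6 mm divider along x at y 0, up to z 0.077. Floor top z 0.004; on it a white insert, top z 0.032, with four square pockets of 48 mm, centres x +-0.027, y +-0.054, one jar each. Bail arm at each end.
- bail_left (a joint): Swing of the bail arm at the crate's +y end, rad. 0: out, level, bar 32 mm beyond the rim's end. Swings up and over to 2.85: in, bar across the rim at crate y 0.060, z 0.084. Pivots at crate y 0.100, z 0.072, radius 41.8 mm. Swings easily, falls to the side it leans to.
- bail_right (a joint): The same for the bail arm at the -y end: pivots at crate y -0.100, z 0.072; in at crate y -0.060.
- bail_left_bar (a point): Middle of the left bail arm's straight bar (7 mm round steel wire, 135 mm long, parallel to the crate's x), on the wire's axis.
- bail_right_bar (a point): Middle of the right bail arm's straight bar, likewise.
- spare_crate: Loose empty crate, 0.26 kg, same make and size as the other, half-turn symmetric. Origin: centre of its underside; y along its 220 mm length; its own bail arms hang down at its ends (y +-0.117) and stay there. Stacked on the other's folded-in bars its underside is 87.5 mm above that crate's underside.
- spare_grip (a point): Middle of the top edge of the spare crate's divider (6 mm thick, along the crate's x, top 77 mm above its underside): the balanced place to lift it, fingers closing along the crate's y.
- jar_0: Small jar of ground coffee, diameter 40 mm, 60 mm tall, straight-sided with a black lid of the same width, about 0.12 kg. Origin at the centre of its underside, z up. May be absent (None from the start).
- jar_1: Small jar of ground coffee, diameter 40 mm, 60 mm tall, straight-sided with a black lid of the same width, about 0.12 kg. Origin at the centre of its underside, z up. May be absent (None from the start).
- jar_2: Small jar of ground coffee, diameter 40 mm, 60 mm tall, straight-sided with a black lid of the same width, about 0.12 kg. Origin at the centre of its underside, z up. May be absent (None from the start).
- jar_3: Small jar of ground coffee, diameter 40 mm, 60 mm tall, straight-sided with a black lid of the same width, about 0.12 kg. Origin at the centre of its underside, z up. May be absent (None from the start).
- weight_500: Bystander: pale brass weight, diameter 39 mm, 62 mm tall, origin at the centre of its underside.
- weight_200: Bystander: pale brass weight, diameter 29 mm, 46 mm tall, origin at the centre of its underside.
Mind the look-alikes: they are no part of the job. Leave any purple look-alike of the jar_3 alone. What is shaped like the jar_0 but green is not meant.

How it is judged:
By the outcome, as a careful person would: the job done as asked, in the order asked, and still so for the second after the job is handed in, with the robot touching nothing.
Of jar_0, jar_1, jar_2, jar_3 only 2 to 4 are there at a start; the rules pass over those that are not, and their reading is None.
At some moment in a run one of jar_0, jar_1, jar_2, jar_3 may be knocked a few centimetres aside while the robot is not near it.
It also fails if it takes over 210 s, if anything falls off the work surface, if the arm or the gripper's body presses on something with over 40 N, if the wrist force passes 120 N, or if a joint passes its speed limit or range.

### The arm

A 6-joint arm with a two-finger parallel gripper is mounted at the origin on a cart in front of the work surface, level with it; the furniture and walls round the work are solid. World frame = base frame: x ahead of the robot, y to its left, z up, the work surface at z = 0. Lengths are in m, angles in degrees, forces in N, time in s.
With the tool pointing down it reaches from about 0.375 to 0.9 m from the base axis. Payload 3.1 kg.
Tool frame: the origin (TCP) lies on the centre line of the jaws, within the pads' length; the fingertips stand 22 mm ahead of it and the grasp point (between the pads) lies 3 mm ahead of it; y points along the fingers, z is the direction in which the jaws open and shut, and the axes are right-handed (so a half turn about y gives the same grasp; the last joint's range is limited). The gripper opens to 87 mm and grips with 3 to 60 N. Pads are 19 mm wide; open, the fingers measure 117 mm over their backs; the gripper's body (75 mm by 190 mm) begins 51 mm behind the grasp point.
Start: joints at [58.757, 30.224, 82.088, -0, 67.689, -10.227], TCP at [0.224, 0.583, 0.245] pointing down, gripper open.
Joint ranges: [-176.69, 176.69], [-43.24, 126.21], [12.49, 139.97], [-82, 262], [0, 151.66], [-163.58, 163.58]. Speed limits (degrees/s): [159.86, 159.86, 180, 180, 180, 180].

### API

Orientations are given as a 3x3 rotation matrix whose columns are the frame's x, y, z axes.
In Python, from rig import bot gives the robot as it stands.
- The arm moves only by the tool jog_arm, never from a script. Its argument "motion" is one flat list of numbers, 6 for each row, row after row: the shift along the tool's x, y, z in mm, then the turn, a rotation vector about the tool's x, y, z in degrees. A call has 1 to 20 rows; each row is the pose to reach, as a shift and turn from the pose commanded when the call began, along the tool's axes at that moment; what a row does not reach only later rows make up. A row lasts 1/8 s, in which the tool goes at most 62.5 mm and 10.7 degrees, less where a joint would pass 70% of its speed; a pose out of reach is approached as far as the arm can. A call with a gripper value outside its range is refused whole. "gripper" is the opening, from 0 (shut) to 1 (fully open), set as the call begins (left out, the last holds). The fingers move at their own pace and stop on an object; the grip force is fixed at half the most. Time passes only in rows, so rows that repeat a pose let the fingers close. It gives the time, the measured TCP pose, the force and the opening at its end, in the units of the state.
- bot.read_state(): the state, without advancing time (a new reading comes with each control period).
- bot.capture(name): name is "scene" or "side" or "wrist"; returns (picture, depth): 400x640x3 uint8, red, green, blue; 400x640 float32, m along the optical axis (not along the pixel's ray), 0 where there is no reading.
- bot.get_calibration(name): a dict with "mtx" (3x3 intrinsics, pixels), "k1" (the pictures are not rectified: a ray, as slopes to the right and down, at radius r is drawn at 1 + k1 r^2 times it, then the intrinsics apply), "pose" (4x4, takes a point from camera to world coordinates); the wrist camera has in their place "hand_eye" (4x4, takes a point from camera to tool coordinates, whose origin is the TCP and whose axes are the tool frame's). Camera axes: x right, y up, looking along -z (the intrinsics and any distortion apply to the point x, -y, -z); pixel columns grow to the right and rows downward; lengths in m; the calibration is good to about 2 mm. A picture is of the moment at which its call begins: read the wrist's pose just before it. get_calibration takes no time and is no camera call.
- bot.hand_in(): hands the job in, once; it reports no verdict.
The state is a dict: "time_s": time; "joint_positions": joint angles; "qvel": joint speeds; "tau": joint torques, N m; "position": TCP position; "tcp_rot": TCP orientation; "force": force on the tool from outside, world axes, zero at the start; "moment": the same for the moment, N m; "opening": opening from 0.0 (shut) to 1.0 (fully open).
Only numpy, scipy, OpenCV 4.12 (cv2) and the standard library are available. Lean on these libraries where they do the work, as an engineer would, in place of code of your own. Each camera call takes 0.05 s, during which the arm holds its last target.

## Working session

There is one attempt and no reset: what is moved stays moved. The work goes in short steps, Python scripts to look and compute and a tool call to move; the robot and the scene stay as the last step left them, time stands still between calls to the robot, and variables do not carry over. Pictures are saved under pics/ and viewed, and the job is handed in when it is done.

Besides the shell and the picture viewer there is one more tool, called after ">>>" as name(argument=value, ...) on one line, values as JSON. jog_arm: Moves the arm, as the interface text tells. Its arguments: {"type":"object","properties":{"motion":{"type":"array","items":{"type":"number"}},"gripper":{"type":"number"}},"required":["motion"]}

```bash
ls; mkdir -p pics; python3 - <<'E'
from rig import bot
import cv2
s=bot.read_state();print(s)
for n in ["scene","side","wrist"]:
    p,d=bot.capture(n); cv2.imwrite(f"pics/{n}0.png",p[:,:,::-1]); print(n,bot.get_calibration(n))
E
```

```text
pics
{'time_s': 0.0, 'joint_positions': array([ 5.87561936e+01,  3.02789268e+01,  8.21562024e+01, -2.14572920e-03,
        6.76879101e+01, -1.02262929e+01]), 'qvel': array([ 0.03633032,  0.10288737,  0.08137726,  0.05083803,  0.02798352,
       -0.07312499]), 'tau': array([-1.43246965e-03, -4.40045679e+01, -1.76592493e+01,  6.33044075e-02,
        5.83174895e-02, -1.68568477e-04]), 'position': array([0.22377154, 0.58283948, 0.24357301]), 'tcp_rot': array([[ 9.33475766e-01, -1.08421451e-03,  3.58638842e-01],
       [-3.58640313e-01, -1.85396243e-03,  9.33473989e-01],
       [-3.47183104e-04, -9.99997694e-01, -2.11947204e-03]]), 'force': array([ 0.23587733, -0.15069381,  0.65460716]), 'moment': array([ 0.0031186 , -0.0087662 ,  0.00829176]), 'opening': 1.0002524568036306}
scene {'mtx': array([[368.95486053,   0.        , 315.21477225],
       [  0.        , 368.95486053, 201.72140364],
       [  0.        ,   0.        ,   1.        ]]), 'k1': 0.006514735081657054, 'pose': array([[ 0.82467779,  0.39101709, -0.40867124,  0.23116586],
       [-0.56559733,  0.57329997, -0.59281263, -0.430
[... 432 characters left out ...]
 0.8768579 ,  1.1514644 ],
       [ 0.00854149,  0.8773547 ,  0.47976638,  0.67455491],
       [ 0.        ,  0.        ,  0.        ,  1.        ]])}
wrist {'mtx': array([[304.47286927,   0.        , 320.27323748],
       [  0.        , 304.47286927, 199.34579528],
       [  0.        ,   0.        ,   1.        ]]), 'k1': 0.01967631477227249, 'hand_eye': array([[ 3.71766783e-05, -9.58536633e-01, -2.84969335e-01,
        -7.85152369e-02],
       [-4.12401764e-04,  2.84969297e-01, -9.58536556e-01,
        -1.41227822e-01],
       [ 9.99999914e-01,  1.53157062e-04, -3.84707986e-04,
        -1.70202925e-03],
       [ 0.00000000e+00,  0.00000000e+00,  0.00000000e+00,
         1.00000000e+00]])}
```

View pics/scene0.png

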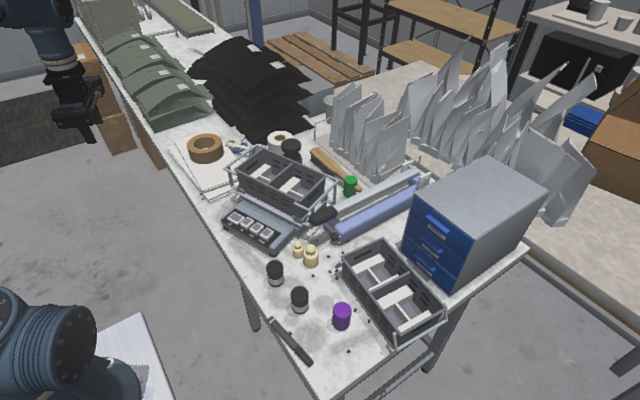

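View pics/side0.png

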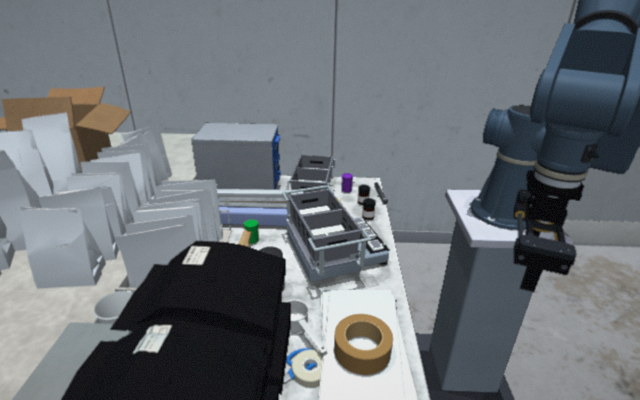

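View pics/wrist0.png

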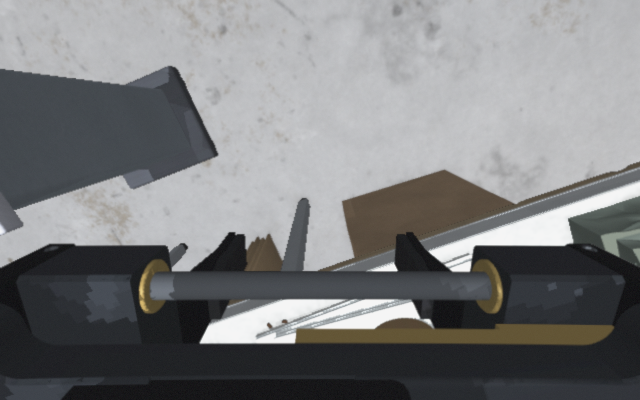

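```bash
cat > h.py <<'E'
from rig import bot
import numpy as np, cv2
def cloud(name, cap=None):
    s=bot.read_state()
    p,d=bot.capture(name) if cap is None else cap
    c=bot.get_calibration(name)
    if name=="wrist":
        T=np.eye(4);T[:3,:3]=s['tcp_rot'];T[:3,3]=s['position'];T=T@c['hand_eye']
    else: T=c['pose']
    v,u=np.mgrid[0:400,0:640].astype(float)
    K=np.array(c['mtx'])
    dist=np.array([c['k1'],0,0,0,0.])
    q=cv2.undistortPoints(np.stack([u.ravel(),v.ravel()],1)[:,None],K,dist)[:,0]
    X=np.stack([q[:,0],-q[:,1],-np.ones(len(q))],1)*d.reshape(-1,1)
    W=X@T[:3,:3].T+T[:3,3]
    W[d.ravel()==0]=np.nan
    return p,d,W.reshape(400,640,3),T
def proj(name,P):
    c=bot.get_calibration(name)
    s=bot.read_state()
    if name=="wrist":
        T=np.eye(4);T[:3,:3]=s['tcp_rot'];T[:3,3]=s['position'];T=T@c['hand_eye']
    else: T=c['pose']
    L=(np.atleast_2d(P)-T[:3,3])@T[:3,:3]
    L=L*[1,-1,-1]
    return cv2.projectPoints(L,np.zeros(3),np.zeros(3),np.array(c['mtx']),np.array([c['k1'],0,0,0,0.]))[0][:,0]
def save(fn,p): cv2.imwrite(fn,p[:,:,::-1])
def zoom(fn,p,u0,v0,u1,v1):
    z=min(800/(u1-u0),600/(v1-v0)); save(fn,cv2.resize(p[v0:v1,u0:u1],None,fx=z,fy=z,interpolation=cv2.INTER_CUBIC))
E
python3 - <<'E'
from h import *
p,d,W,T=cloud("scene"); np.savez("scene0.npz",p=p,d=d,W=W)
zoom("pics/z1.png",p,180,120,460,330)
p,d,W,T=cloud("side"); np.savez("side0.npz",p=p,d=d,W=W)
zoom("pics/z2.png",p,200,130,440,310)
E
```

```text
(no output)
```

View pics/z1.png

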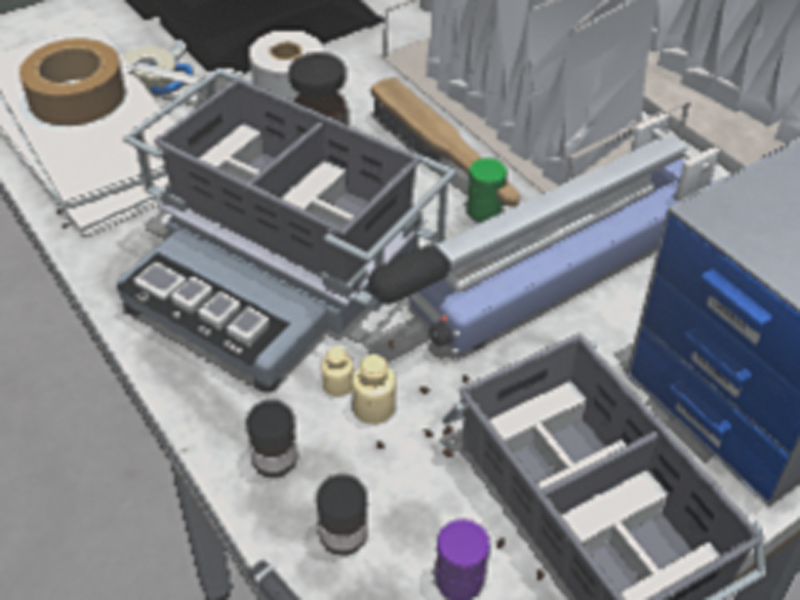

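View pics/z2.png

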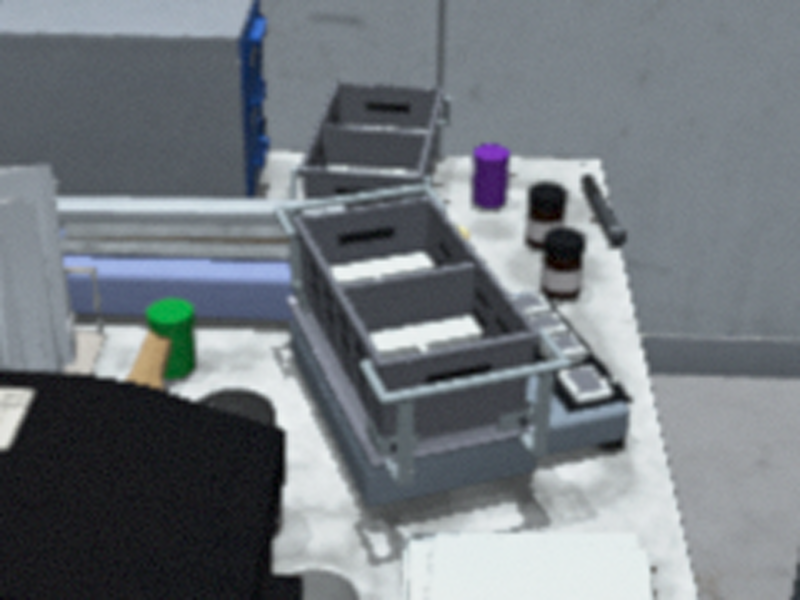

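```bash
python3 - <<'E'
from h import *
a=np.load("scene0.npz");W=a['W'];p=a['p']
def at(n,z,x0,y0,x1,y1,uz):pass
# zoomed px-> orig: scale 800/280=2.857
def o(u,v): return int(180+u/2.857),int(120+v/2.857)
for n,(u,v) in dict(jarA=(270,420),jarB=(342,495),purple=(463,543),green=(487,172),bigjar=(318,72),w5=(373,365),w2=(337,355),rimL=(225,83),rimR=(415,160),rimF=(163,148),rimFR=(355,260),bench=(420,450),bench2=(200,400),spA=(470,395),spB=(580,340),spC=(750,545),plate=(205,245),cons=(225,265),off=(158,280),low=(190,292),mid=(218,307),high=(247,323)).items():
    uu,vv=o(u,v); print(n,(uu,vv),W[vv,uu].round(4), np.nanmedian(W[vv-1:vv+2,uu-1:uu+2].reshape(-1,3),0).round(4))
E
```

```text
jarA (274, 267) [0.4447 0.0478 0.0602] [0.4447 0.0484 0.0602]
jarB (299, 293) [ 0.4553 -0.044   0.0605] [ 0.4553 -0.044   0.0599]
purple (342, 310) [ 0.5081 -0.1305  0.0609] [ 0.5081 -0.1305  0.0605]
green (350, 180) [0.7855 0.193  0.0605] [0.7855 0.193  0.0605]
bigjar (291, 145) [0.7019 0.3844 0.1068] [0.7022 0.3856 0.1054]
w5 (310, 247) [0.5464 0.0483 0.0626] [0.5464 0.0483 0.0626]
w2 (297, 244) [0.5319 0.0858 0.0464] [0.5317 0.0858 0.0464]
rimL (258, 149) [0.6559 0.5309 0.0231] [0.6559 0.5314 0.023 ]
rimR (325, 176) [0.6781 0.1723 0.1408] [0.6796 0.1738 0.1402]
rimF (237, 171) [0.4962 0.3257 0.138 ] [0.4962 0.3252 0.1387]
rimFR (304, 211) [0.5915 0.1435 0.0826] [0.5922 0.1444 0.0807]
bench (327, 277) [ 0.5559 -0.0122  0.0006] [ 0.5559 -0.0122  0.0009]
bench2 (250, 260) [ 0.4229  0.143  -0.0007] [0.4229 0.143  0.0006]
spA (344, 258) [ 0.5851 -0.0358  0.0811] [ 0.5851 -0.0348  0.0813]
spB (383, 239) [ 0.6993 -0.0432  0.0802] [ 0.7    -0.0424  0.0792]
spC (442, 310) [ 0.6706 -0.2551  0.0808] [ 0.671  -0.2544  0.0808]
plate (251, 205) [0.5028 0.2814 0.0419] [0.5028 0.2814 0.0414]
cons (258, 212) [0.5066 0.2473 0.0403] [0.5063 0.2473 0.041 ]
off (235, 218) [0.4423 0.2563 0.0465] [0.4423 0.2564 0.0458]
low (246, 222) [0.4577 0.2195 0.0541] [0.4575 0.2194 0.0556]
mid (256, 227) [0.4706 0.1873 0.0558] [0.4706 0.1873 0.0557]
high (266, 233) [0.4818 0.1542 0.0562] [0.4818 0.1542 0.056 ]
```

```bash
cat > fit.py <<'E'
from h import *
from scipy.optimize import least_squares
def rectfit(P,c0,yaw0,hx=.0583,hy=.1083,div=True):
    def res(q):
        c,s=np.cos(q[2]),np.sin(q[2]); D=P[:,:2]-q[:2]
        x=c*D[:,0]+s*D[:,1]; y=-s*D[:,0]+c*D[:,1]
        def seg(ax,ay,bx,by):
            t=np.clip(((x-ax)*(bx-ax)+(y-ay)*(by-ay))/((bx-ax)**2+(by-ay)**2),0,1)
            return np.hypot(x-ax-t*(bx-ax),y-ay-t*(by-ay))
        ds=[seg(-hx,-hy,hx,-hy),seg(hx,-hy,hx,hy),seg(hx,hy,-hx,hy),seg(-hx,hy,-hx,-hy)]
        if div: ds.append(seg(-hx,0,hx,0))
        return np.min(ds,0)
    r=least_squares(res,[*c0,yaw0],loss='soft_l1',f_scale=.003)
    return r.x, np.median(res(r.x)), len(P)
def top(W,c,z,tol=.003,rad=.03):
    Q=W.reshape(-1,3); m=(abs(Q[:,2]-z)<tol)&(np.hypot(Q[:,0]-c[0],Q[:,1]-c[1])<rad)
    P=Q[m]; 
    if len(P)<8: return None
    (x,y),r=cv2.minEnclosingCircle(P[:,:2].astype(np.float32)); return P[:,:2].mean(0).round(4),(round(x,4),round(y,4)),round(r,4),len(P)
E
python3 - <<'E'
from fit import *
for n in ["scene","side"]:
    W=np.load(n+"0.npz")['W']; Q=W.reshape(-1,3)
    print(n)
    for k,c,z in [("A",(.445,.048),.06),("B",(.455,-.044),.06),("purple",(.508,-.13),.06),("green",(.785,.193),.06),("big",(.702,.385),.106),("w5",(.546,.048),.062),("w2",(.532,.086),.046)]: print(k,top(W,c,z,rad=.03 if k!="big" else .06))
    yaw=np.radians(21); c0=np.array([.4423,.2563])+.132*np.array([np.cos(yaw),np.sin(yaw)])-.056*np.array([-np.sin(yaw),np.cos(yaw)])
    m=(Q[:,2]>.1375)&(Q[:,2]<.143)&(np.hypot(*(Q[:,:2]-c0).T)<.14)
    print(c0); r=rectfit(Q[m],c0,yaw); print("crate",r,np.degrees(r[0][2]))
    m=(Q[:,2]>.077)&(Q[:,2]<.083)&(np.hypot(*(Q[:,:2]-[.63,-.14]).T)<.14)
    r=rectfit(Q[m],(.63,-.15),np.radians(5)); print("spare",r,np.degrees(r[0][2]))
E
```

```text
scene
A (array([0.446 , 0.0489]), (0.4466, 0.0507), 0.0203, 188)
B (array([ 0.456, -0.045]), (0.4566, -0.0445), 0.0204, 221)
purple (array([ 0.5091, -0.1295]), (0.51, -0.1285), 0.0206, 248)
green (array([0.7896, 0.1952]), (0.7887, 0.1966), 0.0217, 99)
big (array([0.707 , 0.3928]), (0.7085, 0.3946), 0.032, 179)
w5 (array([0.5466, 0.0465]), (0.5467, 0.0474), 0.0124, 65)
w2 (array([0.5344, 0.0848]), (0.5344, 0.0759), 0.0198, 38)
[0.58560122 0.25132407]
crate (array([0.58822895, 0.25426717, 0.36852423]), np.float64(0.0014996684999353735), 468) 21.11488303503913
spare (array([ 0.63274558, -0.14179467, -0.0964681 ]), np.float64(0.0016311464567693237), 947) -5.527214812209573
side
A (array([0.4485, 0.0546]), (0.4474, 0.0531), 0.0214, 72)
B (array([ 0.4576, -0.0393]), (0.4592, -0.0416), 0.0229, 58)
purple (array([ 0.511 , -0.1231]), (0.5109, -0.1251), 0.0208, 53)
green (array([0.7917, 0.2012]), (0.7918, 0.1998), 0.0198, 91)
big (array([0.7025, 0.3851]), (0.7051, 0.3918), 0.0294, 140)
w5 None
w2 None
[0.58560122 0.25132407]
crate (array([0.58988113, 0.25925073, 0.36743337]), np.float64(0.0015988845778282315), 431) 21.052381207236568
spare (array([ 0.633791  , -0.13785773, -0.09498517]), np.float64(0.001770067941479797), 218) -5.442249589875775
```

```bash
cat > mv.py <<'E'
from h import *
from scipy.spatial.transform import Rotation as R
def Rt(yaw): # tool x along yaw, y down, z = left
    c,s=np.cos(np.radians(yaw)),np.sin(np.radians(yaw))
    return np.array([[c,0,-s],[s,0,c],[0,-1,0]])
def to(pos,yaw):
    s=bot.read_state(); r=s['tcp_rot']; t=Rt(yaw)
    d=r.T@(np.array(pos)-s['position'])*1000
    rv=np.degrees(R.from_matrix(r.T@t).as_rotvec())
    print("t",round(s['time_s'],2),"pos",s['position'].round(4),"F",s['force'].round(1),"-> shift",d.round(1),"rot",rv.round(2),"dist",np.linalg.norm(d).round(0))
E
python3 - <<'E'
from mv import *
to([.54,.16,.33],21.1)
a=np.load("scene0.npz");W=a['W'];Q=W.reshape(-1,3)
m=(Q[:,2]>.1)&(Q[:,0]<.95)&(Q[:,1]<.1)&(Q[:,1]>-.5)&(Q[:,0]>.3)
P=Q[m]; print(P.min(0),P.max(0))
for x0 in np.arange(.5,.95,.05):
  for y0 in np.arange(-.4,.75,.05):
    mm=(abs(Q[:,0]-x0)<.025)&(abs(Q[:,1]-y0)<.025)
    print("%4.0f"%(1000*np.nanmax(Q[mm,2])) if mm.sum()>3 else "   .",end="")
  print("  x",round(x0,2))
E
```

```text
t 0.25 pos [0.2239 0.5832 0.2441] F [ 0.8  0.7 -0.7] -> shift [ 446.8  -85.7 -281.8] rot [ 5.000e-02 -4.212e+01 -3.000e-02] dist 535.0
[ 0.57490538 -0.2219163   0.10000748] [0.94993543 0.09997142 0.21405157]
   .   .   .   4   7  64  63  60   4   4  43  58  56 143 144 143 138  32  33  75  74  75  31  x 0.5
   .   .   .  85  83  83  85  75  48  65 137 143 144 143  95 144 138  31  32  75  75  75  31  x 0.55
   .   .   .  84  35  82  83  85  38 114 139 142  95 139 137 144 141   .  40  42  41  28  31  x 0.6
   .   .   .  83  36  79  35  83   5 113 138 143 144 143 142   .   .   .  42 235 240 240 238  x 0.65
   .   .   .  84  84  82  83  84   4 105 109 141 142   .   . 107 109 104  64 248 254 252 250  x 0.7
   .   .   .   5 213 214 213 213   5 105 109   .  63   5   2 106 108   2  63 255 258 259 256  x 0.75
   .   .   .   3 214 213 213 214   4 105 108  48  63  49  49  48  48   4   5 257 259 258 257  x 0.8
   .   .   .   4 214 213 214 213   4  99 106  74   7 140  48   8  26   8  74 240 241 203   .  x 0.85
   .   .   .   3 213 214 214 213   . 106 106 105 195 200 200 197 202 199  74 198 200 204 204  x 0.9
```

>>> jog_arm(motion=[447,-86,-282,0,-42.1,0,447,-86,-282,0,-42.1,0,447,-86,-282,0,-42.1,0,447,-86,-282,0,-42.1,0,447,-86,-282,0,-42.1,0,447,-86,-282,0,-42.1,0,447,-86,-282,0,-42.1,0,447,-86,-282,0,-42.1,0,447,-86,-282,0,-42.1,0,447,-86,-282,0,-42.1,0,447,-86,-282,0,-42.1,0,447,-86,-282,0,-42.1,0], gripper=0.75)

```text
time_s: 1.75
position: [0.5391, 0.161, 0.3302]
tcp_rot: [[0.932, -0.001, -0.361], [0.361, 0.0, 0.932], [-0.001, -1.0, 0.001]]
force: [-0.8, 0.4, -0.1]
opening: 0.748
```

```bash
python3 - <<'E'
from fit import *
print(bot.read_state()['position'],bot.read_state()['qvel'])
p,d,W,T=cloud("wrist"); np.savez("w1.npz",p=p,d=d,W=W); save("pics/w1.png",p)
Q=W.reshape(-1,3)
for k,c,z in [("A",(.445,.048),.06),("B",(.455,-.044),.06),("purple",(.508,-.13),.06),("w5",(.546,.048),.062),("w2",(.532,.086),.046)]: print(k,top(W,c,z,rad=.03))
c0=(.589,.256)
m=(Q[:,2]>.1375)&(Q[:,2]<.143)&(np.hypot(*(Q[:,:2]-c0).T)<.14)
r=rectfit(Q[m],c0,.368); print("crate",r,np.degrees(r[0][2]))
m=(Q[:,2]>.077)&(Q[:,2]<.083)&(np.hypot(*(Q[:,:2]-[.63,-.14]).T)<.14)
if m.sum()>20: r=rectfit(Q[m],(.63,-.14),np.radians(-5)); print("spare",r,np.degrees(r[0][2]))
E
```

```text
[0.5390518  0.16098926 0.33019885] [ 0.43518175 -0.12570701 -0.05900959 -0.16858442 -0.06611892 -0.15834169]
A (array([0.4454, 0.0513]), (0.4453, 0.051), 0.0206, 863)
B (array([ 0.4552, -0.0424]), (0.4553, -0.0431), 0.0208, 945)
purple (array([ 0.5086, -0.1262]), (0.5091, -0.1272), 0.0208, 919)
w5 (array([0.5467, 0.05  ]), (0.5473, 0.0495), 0.0128, 275)
w2 (array([0.5355, 0.0839]), (0.5361, 0.0776), 0.0207, 180)
crate (array([0.58662069, 0.2553836 , 0.36875682]), np.float64(0.00135056471215219), 1673) 21.128209408740915
spare (array([ 0.63182927, -0.13958215, -0.09395262]), np.float64(0.00162177153114728), 2653) -5.383088647011155
```

View pics/w1.png

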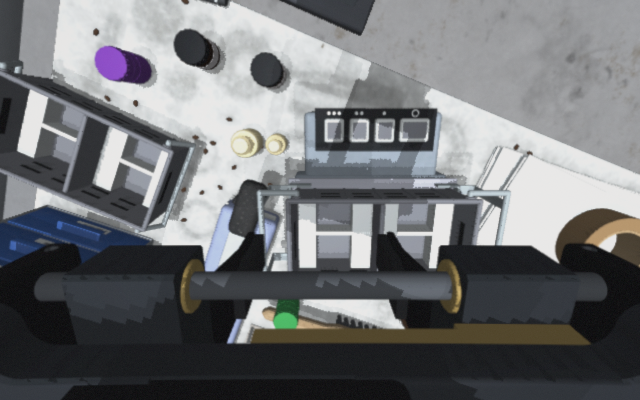

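```bash
python3 - <<'E'
from mv import *
to([.445,.051,.15],21.1)
E
```

```text
t 1.8 pos [0.5391 0.1611 0.3303] F [-0.6  0.4 -0.5] -> shift [-127.4  180.4  -68.7] rot [-0.03  0.1  -0.05] dist 231.0
```

>>> jog_arm(motion=[-127,180,-69,0,0.1,0,-127,180,-69,0,0.1,0,-127,180,-69,0,0.1,0,-127,180,-69,0,0.1,0,-127,180,-69,0,0.1,0,-127,180,-69,0,0.1,0])

```text
time_s: 2.55
position: [0.4482, 0.0504, 0.1514]
tcp_rot: [[0.933, 0.003, -0.359], [0.359, -0.0, 0.933], [0.003, -1.0, -0.001]]
force: [0.5, -0.3, 0.2]
opening: 0.751
```

```bash
cat > look.py <<'E'
from fit import *
from mv import to
import sys
def jars(n,cs,fn=None):
    p,d,W,T=cloud(n)
    if fn: save(fn,p)
    for c in cs: print(n,c,top(W,c,.06,rad=.035))
    return p,W
E
python3 - <<'E'
from look import *
jars("wrist",[(.445,.051),(.455,-.043)],"pics/w2.png")
E
```

```text
wrist (0.445, 0.051) (array([0.4448, 0.0504]), (0.446, 0.0507), 0.0207, 1803)
wrist (0.455, -0.043) (array([ 0.4545, -0.0428]), (0.4554, -0.0433), 0.0207, 2036)
```

View pics/w2.png

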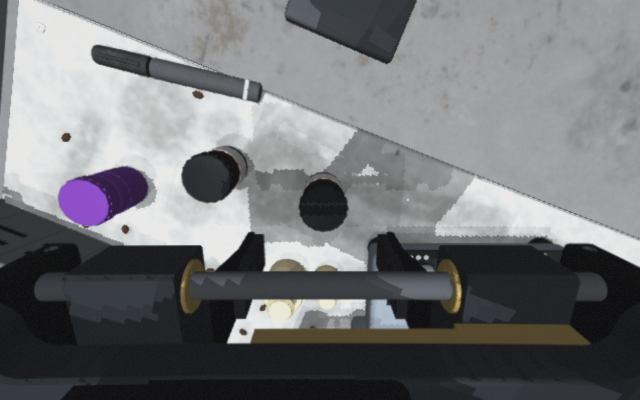

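```bash
python3 - <<'E'
from look import *
to([.4455,.0506,.055],21.1)
E
```

```text
t 2.6 pos [0.4487 0.0505 0.1518] F [ 0.8 -0.2  1. ] -> shift [-3.3 96.8  1.4] rot [ 0.11 -0.04  0.22] dist 97.0
```

>>> jog_arm(motion=[-3,50,1,0,0,0,-3,80,1,0,0,0,-3,97,1,0,0,0,-3,97,1,0,0,0])

```text
time_s: 3.1
position: [0.4447, 0.0503, 0.0535]
tcp_rot: [[0.933, 0.001, -0.359], [0.359, -0.0, 0.933], [0.001, -1.0, -0.001]]
force: [-0.3, -0.1, -0.3]
opening: 0.751
```

```bash
python3 - <<'E'
from look import *
to([.4455,.0506,.055],21.1)
p,d=bot.capture("wrist");save("pics/w3.png",p)
to([.4455,.0506,.055],21.1)
E
```

```text
t 3.1 pos [0.4447 0.0503 0.0535] F [-0.3 -0.1 -0.3] -> shift [ 0.9 -1.5 -0. ] rot [ 0.03 -0.03  0.06] dist 2.0
t 3.15 pos [0.4449 0.0502 0.0541] F [ 0.1  0.9 -0.1] -> shift [ 0.7 -0.9  0.2] rot [ 0.06 -0.04  0.12] dist 1.0
```

View pics/w3.png

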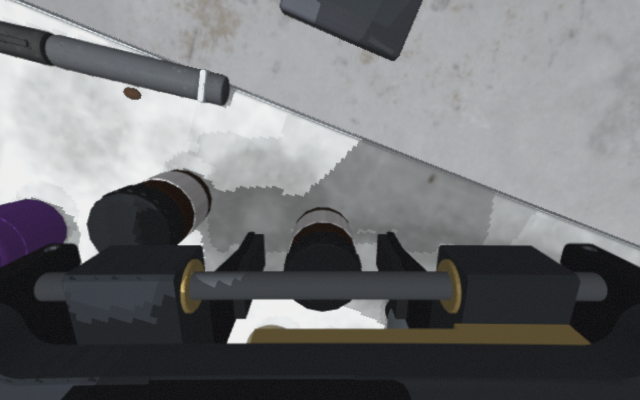

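Jar A sits between the fingers (≈ pixel 322,265). Close and lift.

>>> jog_arm(motion=[0,0,0,0,0,0,0,0,0,0,0,0,0,0,0,0,0,0,0,0,0,0,0,0,0,0,0,0,0,0], gripper=0)

```text
time_s: 3.78
position: [0.4436, 0.0497, 0.054]
tcp_rot: [[0.934, 0.001, -0.358], [0.358, -0.0, 0.934], [0.001, -1.0, -0.0]]
force: [-0.3, 0.6, 6.4]
opening: 0.453
```

>>> jog_arm(motion=[0,-40,0,0,0,0,0,-100,0,0,0,0,0,-150,0,0,0,0,0,-170,0,0,0,0])

```text
time_s: 4.28
position: [0.4443, 0.0495, 0.2263]
tcp_rot: [[0.934, 0.005, -0.358], [0.358, -0.001, 0.934], [0.004, -1.0, -0.003]]
force: [-0.4, 0.2, -1.3]
opening: 0.453
```

```bash
python3 - <<'E'
from look import *
to([.55,.17,.235],21.1)
E
```

```text
t 4.28 pos [0.4443 0.0495 0.2263] F [-0.4  0.2 -1.3] -> shift [141.8  -8.3  74.6] rot [ 0.14 -0.11  0.25] dist 161.0
```

```bash
python3 - <<'E'
from look import *
to([.653,.281,.32],21.1)
E
```

```text
t 4.28 pos [0.4443 0.0495 0.2263] F [-0.4  0.2 -1.3] -> shift [278.1 -92.9 141.2] rot [ 0.14 -0.11  0.25] dist 325.0
```

>>> jog_arm(motion=[278,-93,141,0,0,0,278,-93,141,0,0,0,278,-93,141,0,0,0,278,-93,141,0,0,0,278,-93,141,0,0,0,278,-93,141,0,0,0,278,-93,141,0,0,0,278,-93,141,0,0,0])

```text
time_s: 5.28
position: [0.6513, 0.2799, 0.3153]
tcp_rot: [[0.934, -0.003, -0.358], [0.358, -0.001, 0.934], [-0.003, -1.0, 0.0]]
force: [-0.8, 0.1, -2.0]
opening: 0.454
```

```bash
python3 - <<'E'
from look import *
s=bot.read_state();print(s['position'],s['qvel'].round(1))
p,d,W,T=cloud("wrist"); np.savez("w4.npz",p=p,d=d,W=W); save("pics/w4.png",p)
Q=W.reshape(-1,3)
c0=(.5875,.2555)
m=(Q[:,2]>.1375)&(Q[:,2]<.143)&(np.hypot(*(Q[:,:2]-c0).T)<.14)
r=rectfit(Q[m],c0,.368); print("crate",r,np.degrees(r[0][2]))
q=r[0]
print([ (abs(Q[:,2]-z)<.003).sum() for z in (.04,.06,.092,.14)])
pts=[]
c,s_=np.cos(q[2]),np.sin(q[2])
def w(x,y,z): return [q[0]+c*x-s_*y,q[1]+s_*x+c*y,z]
im=p.copy()
for sx in(-1,1):
  for sy in (-1,1):
    loop=[w(sx*.027+a*.024,sy*.054+b*.024,.092) for a,b in [(-1,-1),(1,-1),(1,1),(-1,1)]]
    cv2.polylines(im,[proj("wrist",loop).astype(int)],True,(255,0,0),1)
loop=[w(a*.06,b*.11,.14) for a,b in [(-1,-1),(1,-1),(1,1),(-1,1)]]
cv2.polylines(im,[proj("wrist",loop).astype(int)],True,(0,255,0),1)
for y in (.056,.014,-.02,-.054):
    cv2.circle(im,tuple(int(t) for t in proj("wrist",w(-.132,y,.054))[0]),3,(255,0,0),-1)
zoom("pics/w4z.png",im,180,20,500,260)
for z,n in ((.092,"insert"),):
    m=(abs(Q[:,2]-z)<.003)&(np.hypot(*(Q[:,:2]-c0).T)<.13); D=Q[m][:,:2]-q[:2]
    L=np.stack([c*D[:,0]+s_*D[:,1],-s_*D[:,0]+c*D[:,1]],1); print(L.min(0),L.max(0),m.sum())
E
```

```text
[0.65129238 0.27994194 0.31527381] [-0.5 -0.6  0.4 -0.  -0.1 -0.1]
crate (array([0.58796872, 0.25587048, 0.36789129]), np.float64(0.001479502726840616), 4833) 21.07861831241102
[np.int64(10131), np.int64(2978), np.int64(10148), np.int64(5579)]
[-0.0534129  -0.10374902] [0.05381298 0.1036393 ] 9259
```

View pics/w4z.png

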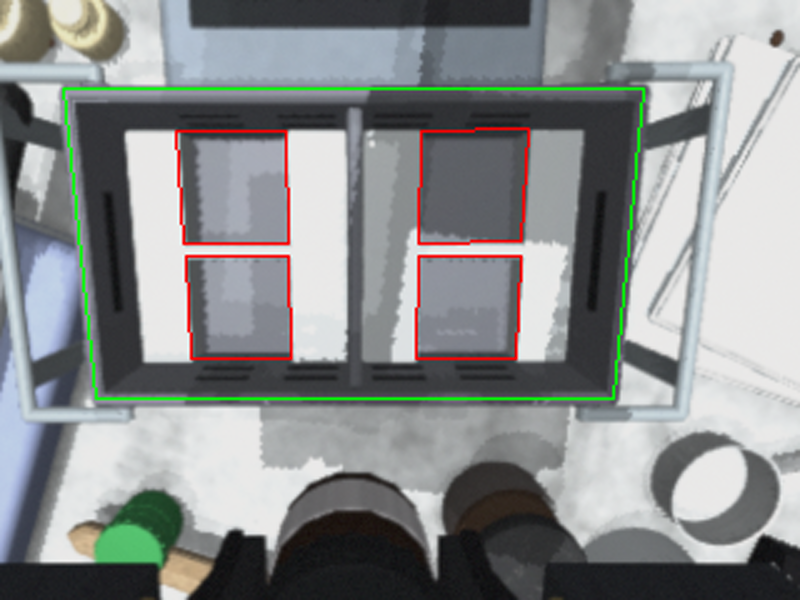

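```bash
cat >> mv.py <<'E'
def cw(x,y,z=0,c=(.5880,.2559),yaw=21.08):
    a=np.radians(yaw); return [c[0]+np.cos(a)*x-np.sin(a)*y,c[1]+np.sin(a)*x+np.cos(a)*y,z]
E
sed -i 's/from mv import to/from mv import */' look.py
python3 - <<'E'
from look import *
to(cw(-.028,-.054,.215),21.08)
E
```

```text
t 5.33 pos [0.6514 0.2798 0.3156] F [ 0.3 -0.3 -0.5] -> shift [-95.3 100.9 -53.8] rot [-0.   -0.14 -0.16] dist 149.0
```

>>> jog_arm(motion=[-95,60,-54,0,0,0,-95,101,-54,0,0,0,-95,101,-54,0,0,0,-95,101,-54,0,0,0,-95,101,-54,0,0,0,-95,101,-54,0,0,0])

```text
time_s: 6.08
position: [0.5847, 0.1971, 0.2172]
tcp_rot: [[0.934, 0.004, -0.359], [0.359, 0.001, 0.934], [0.004, -1.0, -0.001]]
force: [-0.6, -0.4, -1.3]
opening: 0.448
```

```bash
python3 - <<'E'
from look import *
to(cw(-.028,-.054,.119),21.08)
p,d=bot.capture("wrist");save("pics/w5.png",p)
to(cw(-.028,-.054,.119),21.08)
E
```

```text
t 6.08 pos [0.5847 0.1971 0.2172] F [-0.6 -0.4 -1.3] -> shift [-4.2 98.2 -0.2] rot [ 0.04 -0.07  0.23] dist 98.0
t 6.12 pos [0.5845 0.1971 0.217 ] F [-0.6  0.  -2.1] -> shift [-3.9 98.  -0.3] rot [ 0.04 -0.06  0.19] dist 98.0
```

View pics/w5.png

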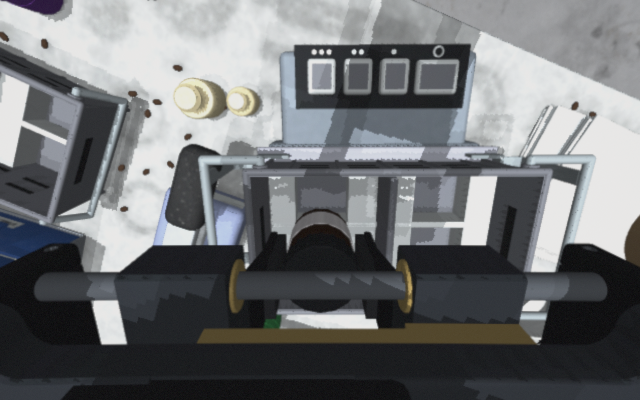

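>>> jog_arm(motion=[-3,30,0,0,0,0,-3,55,0,0,0,0,-3,70,0,0,0,0,-3,70,0,0,0,0,-3,70,0,0,0,0])

```text
time_s: 6.75
position: [0.5813, 0.1956, 0.1465]
tcp_rot: [[0.934, 0.002, -0.358], [0.358, 0.0, 0.934], [0.002, -1.0, -0.0]]
force: [1.1, -0.5, -0.8]
opening: 0.449
```

```bash
python3 - <<'E'
from look import *
to(cw(-.028,-.054,.119),21.08)
p,d,W,T=cloud("wrist");save("pics/w6.png",p)
E
```

```text
t 6.75 pos [0.5813 0.1956 0.1465] F [ 1.1 -0.5 -0.8] -> shift [-0.1 27.5 -0.2] rot [ 0.03 -0.08  0.12] dist 27.0
```

View pics/w6.png

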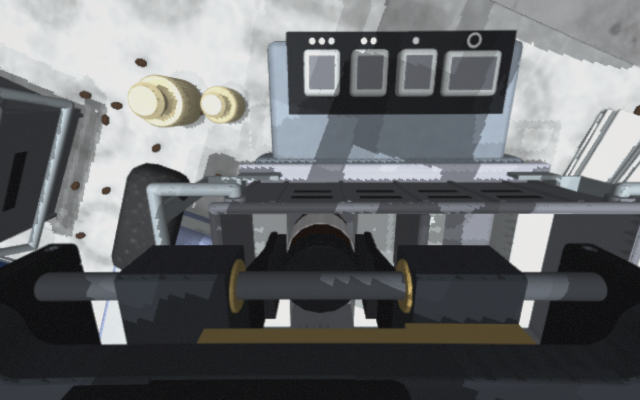

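>>> jog_arm(motion=[0,7,0,0,0,0,0,14,0,0,0,0,0,20,0,0,0,0,0,25,0,0,0,0,0,27,0,0,0,0,0,27,0,0,0,0,0,27,0,0,0,0])

```text
time_s: 7.68
position: [0.5805, 0.1954, 0.1187]
tcp_rot: [[0.934, 0.0, -0.358], [0.358, 0.0, 0.934], [0.0, -1.0, -0.0]]
force: [0.4, -0.1, -0.5]
opening: 0.448
```

>>> jog_arm(motion=[0,0,0,0,0,0,0,0,0,0,0,0,0,0,0,0,0,0,0,0,0,0,0,0,0,0,0,0,0,0], gripper=0.68)

```text
time_s: 8.3
position: [0.5804, 0.1953, 0.1186]
tcp_rot: [[0.934, 0.0, -0.358], [0.358, 0.0, 0.934], [0.0, -1.0, -0.0]]
force: [0.3, -0.7, 0.3]
opening: 0.675
```

>>> jog_arm(motion=[0,-20,0,0,0,0,0,-60,0,0,0,0,0,-110,0,0,0,0,0,-150,0,0,0,0,0,-150,0,0,0,0])

```text
time_s: 8.93
position: [0.5825, 0.1958, 0.2727]
tcp_rot: [[0.934, 0.009, -0.358], [0.358, 0.001, 0.934], [0.009, -1.0, -0.002]]
force: [-0.3, -0.1, 0.6]
opening: 0.679
```

```bash
python3 - <<'E'
from look import *
p,d,W,T=cloud("wrist");zoom("pics/w7.png",p,150,0,490,255)
print(top(W,cw(-.027,-.054)[:2],.124,rad=.035),cw(-.027,-.054))
p,d,W,T=cloud("scene");save("pics/s7.png",p)
print(top(W,(.455,-.043),.06,rad=.05))
to([.455,-.043,.15],21.1)
E
```

```text
(array([0.5823, 0.1951]), (0.5832, 0.1957), 0.0205, 1210) [np.float64(0.5822291038991156), np.float64(0.19580260606155375), 0]
(array([ 0.4555, -0.0449]), (0.4563, -0.044), 0.0198, 217)
t 9.03 pos [0.5799 0.1953 0.2685] F [-1.3  0.1 -0.9] -> shift [-202.   118.5 -177.7] rot [ 0.   -0.11 -0.01] dist 294.0
```

View pics/w7.png

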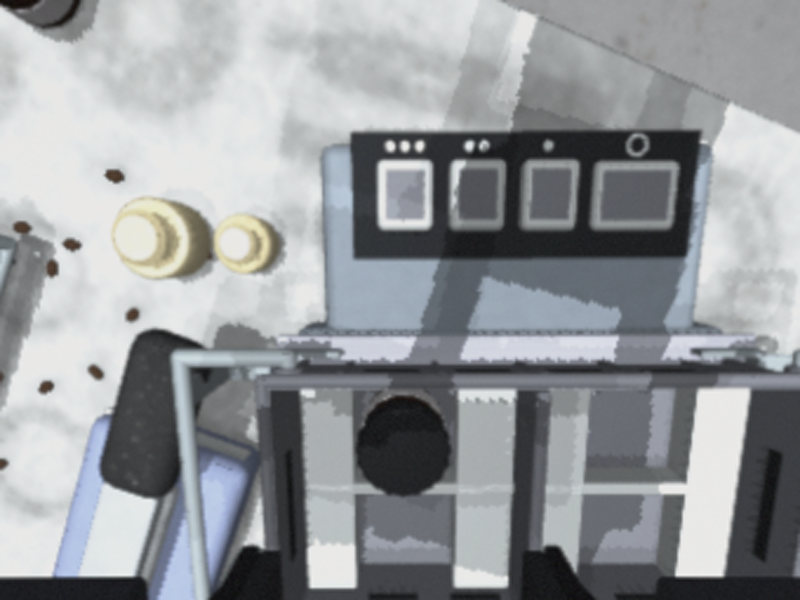

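View pics/s7.png

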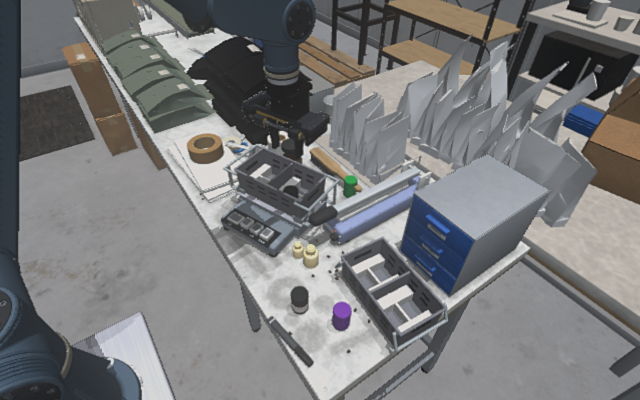

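>>> jog_arm(motion=[-202,30,-178,0,0,0,-202,118,-178,0,0,0,-202,118,-178,0,0,0,-202,118,-178,0,0,0,-202,118,-178,0,0,0,-202,118,-178,0,0,0,-202,118,-178,0,0,0,-202,118,-178,0,0,0], gripper=0.8)

```text
time_s: 10.02
position: [0.4562, -0.0424, 0.1508]
tcp_rot: [[0.933, 0.001, -0.36], [0.36, -0.0, 0.933], [0.001, -1.0, -0.001]]
force: [-0.3, -0.5, 0.6]
opening: 0.796
```

```bash
python3 - <<'E'
from look import *
jars("wrist",[(.455,-.043)],"pics/w8.png")
to([.455,-.043,.055],21.1)
E
```

```text
wrist (0.455, -0.043) (array([ 0.4545, -0.0438]), (0.4556, -0.0434), 0.0205, 1808)
t 10.07 pos [ 0.4562 -0.0423  0.1509] F [-0.5 -0.7  0.8] -> shift [-1.5 95.9 -0.1] rot [ 0.04 -0.01  0.06] dist 96.0
```

View pics/w8.png

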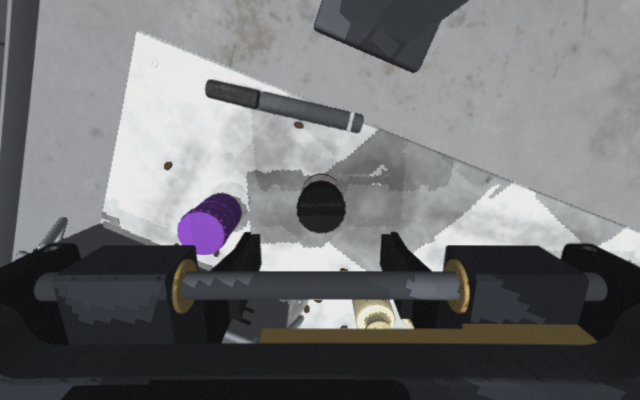

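>>> jog_arm(motion=[-1,50,-1,0,0,0,-1,80,-1,0,0,0,-1,96,-1,0,0,0,-1,96,-1,0,0,0,-1,96,-1,0,0,0])

```text
time_s: 10.7
position: [0.4556, -0.0442, 0.0552]
tcp_rot: [[0.933, 0.001, -0.359], [0.359, -0.001, 0.933], [0.001, -1.0, -0.001]]
force: [-0.1, -0.4, 0.9]
opening: 0.802
```

>>> jog_arm(motion=[0,0,0,0,0,0,0,0,0,0,0,0,0,0,0,0,0,0,0,0,0,0,0,0,0,0,0,0,0,0,0,0,0,0,0,0], gripper=0)

```text
time_s: 11.45
position: [0.4548, -0.0445, 0.0547]
tcp_rot: [[0.934, 0.0, -0.358], [0.358, -0.0, 0.934], [0.0, -1.0, -0.0]]
force: [-1.2, 1.0, 5.0]
opening: 0.447
```

>>> jog_arm(motion=[0,-40,0,0,0,0,0,-100,0,0,0,0,0,-150,0,0,0,0,0,-180,0,0,0,0,0,-180,0,0,0,0])

```text
time_s: 12.08
position: [0.4562, -0.0449, 0.2364]
tcp_rot: [[0.934, 0.005, -0.358], [0.358, -0.002, 0.934], [0.004, -1.0, -0.004]]
force: [0.2, 0.5, -2.2]
opening: 0.452
```

```bash
python3 - <<'E'
from look import *
to(cw(-.028,.054,.23),21.08)
E
```

```text
t 12.07 pos [ 0.4562 -0.0449  0.2364] F [ 0.2  0.5 -2.2] -> shift [202.7   6.2 287.6] rot [ 0.22 -0.09  0.25] dist 352.0
```

>>> jog_arm(motion=[203,6,287,0,0,0,203,6,287,0,0,0,203,6,287,0,0,0,203,6,287,0,0,0,203,6,287,0,0,0,203,6,287,0,0,0,203,6,287,0,0,0,203,6,287,0,0,0,203,6,287,0,0,0,203,6,287,0,0,0])

```text
time_s: 13.32
position: [0.5416, 0.295, 0.2284]
tcp_rot: [[0.934, -0.001, -0.357], [0.357, -0.0, 0.934], [-0.001, -1.0, -0.0]]
force: [0.3, -1.0, -0.6]
opening: 0.451
```

```bash
python3 - <<'E'
from look import *
to(cw(-.0275,.054,.145),21.08)
p,d,W,T=cloud("wrist");save("pics/w9.png",p)
to(cw(-.0275,.054,.145),21.08)
E
```

```text
t 13.32 pos [0.5416 0.295  0.2284] F [ 0.3 -1.  -0.6] -> shift [ 1.8 83.4  0.8] rot [ 0.   -0.19 -0.04] dist 83.0
t 13.38 pos [0.5417 0.2952 0.2286] F [ 0.5 -0.4 -1.4] -> shift [ 1.6 83.6  0.7] rot [ 0.   -0.18 -0.01] dist 84.0
```

View pics/w9.png

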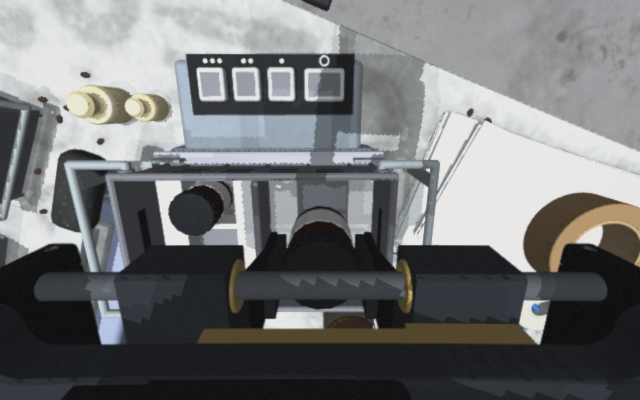

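>>> jog_arm(motion=[1,30,1,0,-0.1,0,1,60,1,0,-0.1,0,1,83,1,0,-0.1,0,1,83,1,0,-0.1,0,1,83,1,0,-0.1,0])

```text
time_s: 14.0
position: [0.543, 0.2974, 0.1466]
tcp_rot: [[0.933, 0.002, -0.359], [0.359, 0.001, 0.933], [0.002, -1.0, -0.0]]
force: [0.4, -0.0, -1.5]
opening: 0.451
```

```bash
python3 - <<'E'
from look import *
to(cw(-.0275,.054,.119),21.08)
E
```

```text
t 14.0 pos [0.543  0.2974 0.1466] F [ 0.4 -0.  -1.5] -> shift [-0.5 27.6 -0.9] rot [ 0.01 -0.02  0.1 ] dist 28.0
```

>>> jog_arm(motion=[0,7,-1,0,0,0,0,14,-1,0,0,0,0,20,-1,0,0,0,0,25,-1,0,0,0,0,27,-1,0,0,0,0,27,-1,0,0,0,0,27,-1,0,0,0])

```text
time_s: 14.88
position: [0.5424, 0.2965, 0.1188]
tcp_rot: [[0.933, -0.0, -0.36], [0.36, -0.0, 0.933], [-0.0, -1.0, 0.0]]
force: [-1.6, -0.3, 1.6]
opening: 0.452
```

>>> jog_arm(motion=[0,0,0,0,0,0,0,0,0,0,0,0,0,0,0,0,0,0,0,0,0,0,0,0,0,0,0,0,0,0], gripper=0.68)

```text
time_s: 15.5
position: [0.5426, 0.2966, 0.1185]
tcp_rot: [[0.933, 0.0, -0.36], [0.36, -0.0, 0.933], [0.0, -1.0, -0.0]]
force: [-0.5, -0.1, 0.1]
opening: 0.678
```

>>> jog_arm(motion=[0,-20,0,0,0,0,0,-60,0,0,0,0,0,-110,0,0,0,0,0,-150,0,0,0,0,0,-150,0,0,0,0])

```text
time_s: 16.12
position: [0.5447, 0.2973, 0.2728]
tcp_rot: [[0.933, 0.009, -0.36], [0.36, 0.003, 0.933], [0.009, -1.0, -0.0]]
force: [-0.0, -1.1, -0.5]
opening: 0.682
```

```bash
python3 - <<'E'
from look import *
p,d,W,T=cloud("wrist");zoom("pics/w10.png",p,120,0,520,255); np.savez("w10.npz",W=W,p=p)
for sy in (-1,1): print(top(W,cw(-.027,sy*.054)[:2],.124,rad=.035),cw(-.027,sy*.054))
Q=W.reshape(-1,3)
# key tops
for n,y in dict(off=.056,low=.014,mid=-.02,high=-.054).items():
    c=cw(-.132,y); m=(np.hypot(*(Q[:,:2]-c[:2]).T)<.006); print(n,np.round(c[:2],4),np.nanmedian(Q[m,2]).round(4))
im=p.copy()
for n,y,wd in (("off",.056,.04),("low",.014,.026),("mid",-.02,.026),("high",-.054,.026)):
    z=.045 if n=="off" else .054
    loop=[cw(-.132+a*.0155,y+b*wd/2,z) for a,b in [(-1,-1),(1,-1),(1,1),(-1,1)]]
    cv2.polylines(im,[proj("wrist",loop).astype(int)],True,(255,0,0),1)
zoom("pics/w10.png",im,120,0,520,255)
to(cw(-.132,.014,.120),21.08)
E
```

```text
(array([0.5864, 0.1942]), (0.5876, 0.1938), 0.0207, 1262) [np.float64(0.5822291038991156), np.float64(0.19580260606155375), 0]
(array([0.5426, 0.2957]), (0.5437, 0.296), 0.0205, 1219) [np.float64(0.5433846225097736), np.float64(0.2965751532437753), 0]
off [0.4447 0.2607] 0.0468
low [0.4598 0.2215] 0.0551
mid [0.472  0.1898] 0.0553
high [0.4843 0.158 ] 0.0552
t 16.18 pos [0.5433 0.2968 0.2703] F [ 0.4 -0.1 -1.1] -> shift [-105.5  149.9  -40.2] rot [0.01 0.   0.22] dist 188.0
```

View pics/w10.png

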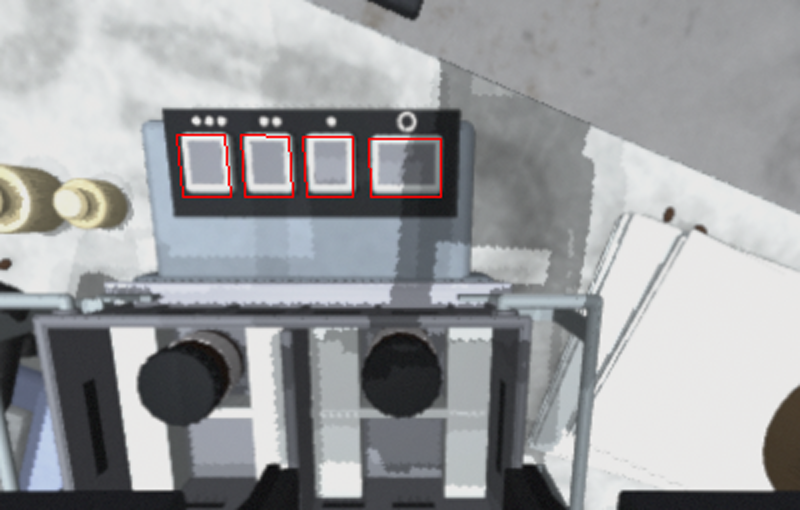

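```bash
python3 - <<'E'
from look import *
def an(W,n):
  Q=W.reshape(-1,3)
  for sy in(-1,1):
    c=cw(-.027,sy*.054); m=(np.hypot(*(Q[:,:2]-c[:2]).T)<.03)&(Q[:,2]>.112)&(Q[:,2]<.14); P=Q[m]
    # RANSAC-ish: take pts near upper percentile
    A=np.c_[P[:,:2]-P[:,:2].mean(0),np.ones(len(P))]; k=np.ones(len(P),bool)
    for _ in range(8):
        x=np.linalg.lstsq(A[k],P[k,2],rcond=None)[0]; r=P[:,2]-A@x; k=abs(r)<.0025
    print(n,sy,len(P),k.sum(),"tilt deg",np.degrees(x[:2]).round(1),"h",x[2].round(4), P[k].mean(0).round(4))
an(np.load("w10.npz")['W'],"w10")
p,d,W,T=cloud("scene"); zoom("pics/s10.png",p,200,120,380,260); an(W,"scene")
E
```

```text
w10 -1 1411 1227 tilt deg [ 0.3 -0.2] h 0.1249 [0.5866 0.1941 0.1249]
w10 1 1296 1187 tilt deg [0.2 0.2] h 0.125 [0.5428 0.2958 0.125 ]
scene -1 148 113 tilt deg [-1.5  0.3] h 0.1245 [0.5874 0.1915 0.1245]
scene 1 119 100 tilt deg [-2.5  1.4] h 0.1242 [0.5446 0.2939 0.1243]
```

View pics/s10.png

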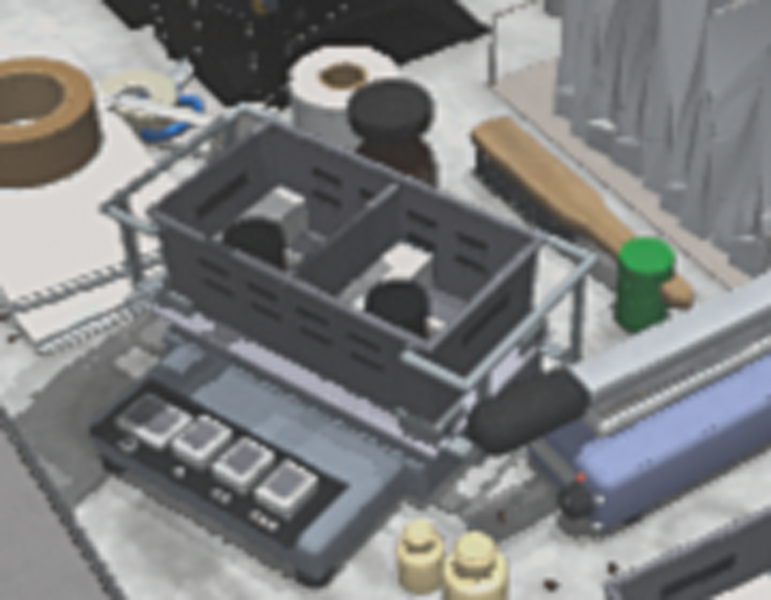

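>>> jog_arm(motion=[-105,60,-40,0,0,0,-105,170,-40,0,0,0,-105,170,-40,0,0,0,-105,170,-40,0,0,0,-105,170,-40,0,0,0,-105,170,-40,0,0,0,-105,170,-40,0,0,0], gripper=0)

```text
time_s: 17.1
position: [0.4605, 0.222, 0.0996]
tcp_rot: [[0.933, 0.003, -0.36], [0.36, 0.001, 0.933], [0.003, -1.0, -0.0]]
force: [0.3, -0.5, 0.3]
opening: 0.022
```

```bash
python3 - <<'E'
from look import *
to(cw(-.132,.014,.082),21.08)
p,d,W,T=cloud("wrist");save("pics/w11.png",p)
E
```

```text
t 17.1 pos [0.4605 0.222  0.0996] F [ 0.3 -0.5  0.3] -> shift [-0.9 17.6 -0.3] rot [0.03 0.03 0.19] dist 18.0
```

View pics/w11.png

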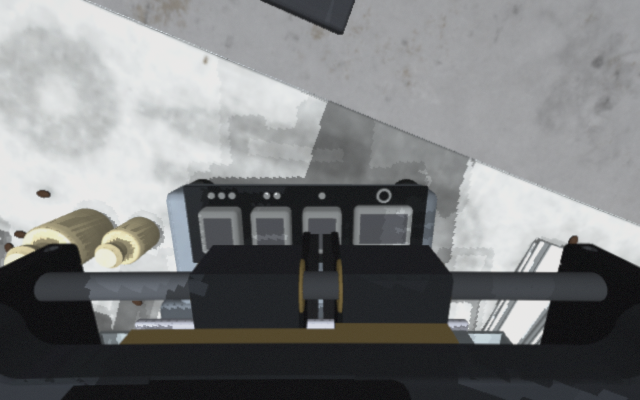

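>>> jog_arm(motion=[-0.5,10,0,0,0,0,-0.5,17,0,0,0,0,-0.5,19,0,0,0,0,-0.5,21,0,0,0,0,-0.5,23,0,0,0,0,-0.5,25,0,0,0,0,-0.5,27,0,0,0,0,-0.5,29,0,0,0,0,-0.5,31,0,0,0,0,-0.5,33,0,0,0,0])

```text
time_s: 18.4
position: [0.4586, 0.2213, 0.0657]
tcp_rot: [[0.933, 0.0, -0.36], [0.36, 0.0, 0.933], [0.0, -1.0, -0.0]]
force: [-1.5, 0.1, 18.5]
opening: 0.005
```

>>> jog_arm(motion=[0,-5,0,0,0,0,0,-20,0,0,0,0,0,-35,0,0,0,0,0,-35,0,0,0,0])

```text
time_s: 18.9
position: [0.4596, 0.2216, 0.1022]
tcp_rot: [[0.933, 0.004, -0.36], [0.36, 0.001, 0.933], [0.004, -1.0, -0.001]]
force: [-0.1, 0.2, 0.2]
opening: 0.011
```

```bash
cat >> look.py <<'E'
def keys(fn,n="wrist"):
    p,d,W,T=cloud(n);Q=W.reshape(-1,3)
    if fn: save(fn,p)
    for k,y in dict(off=.056,low=.014,mid=-.02,high=-.054).items():
        o=[]
        for dx in (-.010,-.005,0,.005,.010):
            c=cw(-.132+dx,y); m=(np.hypot(*(Q[:,:2]-c[:2]).T)<.004); o.append(np.nanmedian(Q[m,2]).round(4) if m.sum() else None)
        print(k,o)
E
python3 - <<'E'
from look import *
keys("pics/w12.png"); keys(None,"scene")
to(cw(-.132,-.054,.1),21.08)
E
```

```text
off [np.float64(0.0554), np.float64(0.0555), np.float64(0.0555), np.float64(0.0557), np.float64(0.0555)]
low [np.float64(0.1014), np.float64(0.047), np.float64(0.13), np.float64(0.1303), np.float64(0.1303)]
mid [np.float64(0.0551), np.float64(0.0555), np.float64(0.0555), np.float64(0.0555), np.float64(0.0554)]
high [np.float64(0.0552), np.float64(0.0554), np.float64(0.0554), np.float64(0.0554), np.float64(0.0553)]
off [np.float64(0.0516), np.float64(0.0535), np.float64(0.0542), np.float64(0.0556), np.float64(0.055)]
low [np.float64(0.0888), np.float64(0.0456), np.float64(0.0454), np.float64(-0.4023), np.float64(0.0449)]
mid [np.float64(0.294), np.float64(0.2933), np.float64(0.2874), np.float64(0.2853), np.float64(0.2857)]
high [np.float64(0.0557), np.float64(0.0563), np.float64(0.1238), np.float64(0.1927), np.float64(0.193)]
t 19.0 pos [0.4587 0.2213 0.1011] F [0.2 0.1 0.1] -> shift [  1.1   1.1 -68.2] rot [0.01 0.   0.06] dist 68.0
```

View pics/w12.png

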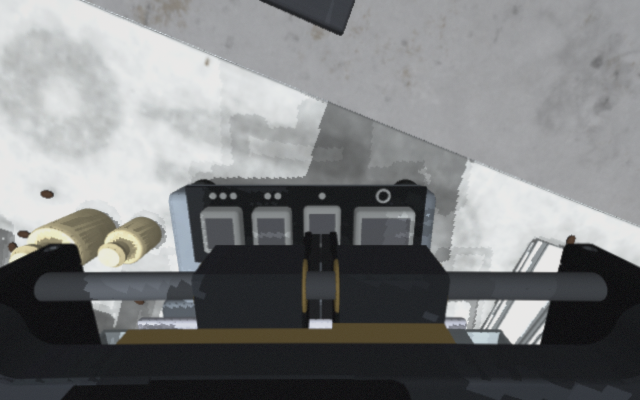

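>>> jog_arm(motion=[1,0,-40,0,0,0,1,0,-68,0,0,0,1,0,-68,0,0,0,1,0,-68,0,0,0,1,0,-68,0,0,0,1,0,-68,0,0,0,1,0,-68,0,0,0,1,0,-68,0,0,0,1,0,-68,0,0,0,1,0,-68,0,0,0,1,0,-68,0,0,0,1,0,-68,0,0,0,1,0,-68,0,0,0,1,0,-68,0,0,0,1,0,-68,0,0,0,1,0,-68,0,0,0,1,0,-68,0,0,0,1,0,-68,0,0,0,1,0,-68,0,0,0,1,0,-68,0,0,0])

```text
time_s: 21.5
position: [0.4839, 0.1582, 0.1006]
tcp_rot: [[0.933, 0.0, -0.36], [0.36, -0.0, 0.933], [0.0, -1.0, -0.0]]
force: [-0.0, 0.4, 0.9]
opening: 0.008
```

>>> jog_arm(motion=[0,0,0,0,0,0,0,0,0,0,0,0,0,0,0,0,0,0,0,0,0,0,0,0,0,0,0,0,0,0,0,0,0,0,0,0])

```text
time_s: 22.25
position: [0.4839, 0.1582, 0.1005]
tcp_rot: [[0.933, -0.0, -0.36], [0.36, 0.0, 0.933], [-0.0, -1.0, 0.0]]
force: [-0.4, -0.2, -0.3]
opening: 0.006
```

```bash
python3 - <<'E'
from look import *
keys("pics/w13.png")
to(cw(-.132,-.054,.066),21.08)
E
```

```text
off [np.float64(0.0553), np.float64(0.0555), np.float64(0.0555), np.float64(0.0556), np.float64(0.0553)]
low [np.float64(0.0465), np.float64(0.0468), np.float64(0.0467), np.float64(0.0469), np.float64(0.0468)]
mid [np.float64(0.0552), np.float64(0.0555), np.float64(0.0554), np.float64(0.0555), np.float64(0.0555)]
high [np.float64(0.0993), np.float64(0.0557), np.float64(0.1286), np.float64(0.1286), np.float64(0.1285)]
t 22.3 pos [0.4839 0.1582 0.1005] F [-0.3 -0.3  0.2] -> shift [ 0.3 34.5 -0.3] rot [-0.    0.01 -0.  ] dist 35.0
```

View pics/w13.png

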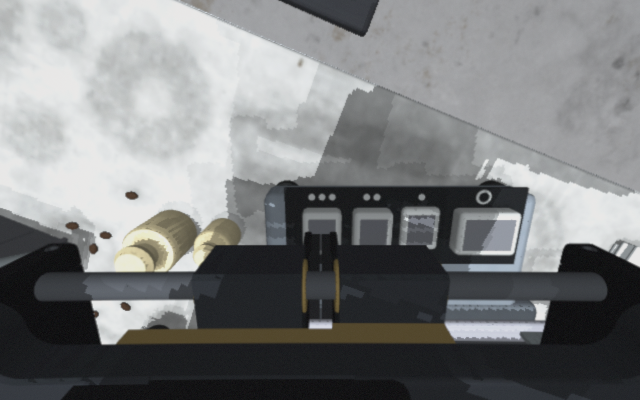

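>>> jog_arm(motion=[0,10,0,0,0,0,0,18,0,0,0,0,0,20,0,0,0,0,0,22,0,0,0,0,0,24,0,0,0,0,0,26,0,0,0,0,0,28,0,0,0,0,0,30,0,0,0,0,0,32,0,0,0,0,0,34,0,0,0,0])

```text
time_s: 23.55
position: [0.484, 0.1582, 0.0664]
tcp_rot: [[0.933, 0.0, -0.36], [0.36, 0.0, 0.933], [0.0, -1.0, -0.0]]
force: [0.3, 0.1, 1.0]
opening: 0.004
```

>>> jog_arm(motion=[0,1,0,0,0,0,0,1.5,0,0,0,0,0,1.5,0,0,0,0])

```text
time_s: 23.92
position: [0.484, 0.1582, 0.0659]
tcp_rot: [[0.933, 0.001, -0.36], [0.36, 0.0, 0.933], [0.001, -1.0, -0.0]]
force: [-0.9, 0.3, 8.7]
opening: 0.006
```

Stop reached (8.7 N). Lift off, check, and move above the off key.

>>> jog_arm(motion=[0,-5,0,0,0,0,0,-20,0,0,0,0,0,-35,0,0,0,0,0,-35,40,0,0,0,0,-35,80,0,0,0,0,-35,112,0,0,0,0,-35,112,0,0,0,0,-35,112,0,0,0,0,-35,112,0,0,0,0,-35,112,0,0,0])

```text
time_s: 25.18
position: [0.4441, 0.2619, 0.1001]
tcp_rot: [[0.934, 0.0, -0.358], [0.358, -0.0, 0.934], [0.0, -1.0, -0.0]]
force: [0.5, 0.0, -0.4]
opening: 0.006
```

```bash
python3 - <<'E'
from look import *
keys("pics/w14.png")
to(cw(-.132,.058,.066),21.08)
E
```

```text
off [np.float64(0.0993), np.float64(0.0557), np.float64(0.1281), np.float64(0.1281), np.float64(0.128)]
low [np.float64(0.0553), np.float64(0.0555), np.float64(0.0554), np.float64(0.0554), np.float64(0.0552)]
mid [np.float64(0.155), np.float64(0.1521), np.float64(0.056), np.float64(0.0555), np.float64(0.0554)]
high [np.float64(0.0464), np.float64(0.0467), np.float64(0.0468), np.float64(0.0466), np.float64(0.0466)]
t 25.23 pos [0.444  0.2619 0.1001] F [-0.  -0.2 -0.2] -> shift [ 0.2 34.1  0.6] rot [ 0.   -0.07 -0.  ] dist 34.0
```

View pics/w14.png

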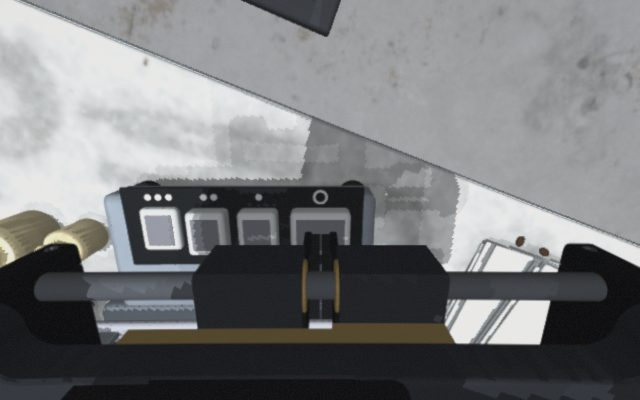

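>>> jog_arm(motion=[0,0,0,0,0,0,0,0,0,0,0,0,0,0,0,0,0,0,0,0,0,0,0,0,0,0,0,0,0,0,0,0,0,0,0,0,0,0,0,0,0,0,0,0,0,0,0,0,0,0,0,0,0,0,0,0,0,0,0,0,0,0,0,0,0,0,0,0,0,0,0,0,0,0,0,0,0,0,0,0,0,0,0,0,0,0,0,0,0,0,0,0,0,0,0,0,0,0,0,0,0,0,0,0,0,0,0,0,0,0,0,0,0,0])

```text
time_s: 27.6
position: [0.4436, 0.2627, 0.1001]
tcp_rot: [[0.933, -0.0, -0.36], [0.36, 0.0, 0.933], [0.0, -1.0, 0.0]]
force: [0.1, 0.0, 0.8]
opening: 0.005
```

>>> jog_arm(motion=[0,10,0,0,0,0,0,18,0,0,0,0,0,20,0,0,0,0,0,22,0,0,0,0,0,24,0,0,0,0,0,26,0,0,0,0,0,28,0,0,0,0,0,30,0,0,0,0,0,32,0,0,0,0,0,34,0,0,0,0,0,35,0,0,0,0])

```text
time_s: 28.98
position: [0.4437, 0.2627, 0.0657]
tcp_rot: [[0.933, 0.0, -0.36], [0.36, 0.0, 0.933], [0.0, -1.0, -0.0]]
force: [-2.4, -0.3, 14.5]
opening: 0.005
```

```bash
python3 - <<'E'
from look import *
to(cw(0,.1418,.25),21.08)
E
```

```text
t 28.98 pos [0.4437 0.2627 0.0657] F [-2.4 -0.3 14.5] -> shift [ 132.2 -184.2   83.5] rot [0.   0.   0.02] dist 242.0
```

>>> jog_arm(motion=[0,-10,0,0,0,0,0,-60,0,0,0,0,0,-120,0,0,0,0,0,-184,40,0,0,0,60,-184,84,0,0,0,110,-184,84,0,0,0,132,-184,84,0,0,0,132,-184,84,0,0,0,132,-184,84,0,0,0,132,-184,84,0,0,0], gripper=0.22)

```text
time_s: 30.22
position: [0.5352, 0.3879, 0.249]
tcp_rot: [[0.933, -0.002, -0.36], [0.36, -0.001, 0.933], [-0.002, -1.0, -0.0]]
force: [0.8, -0.6, -0.3]
opening: 0.22
```

```bash
python3 - <<'E'
from look import *
keys("pics/w15.png")
p,d,W,T=cloud("wrist"); np.savez("w15.npz",W=W,p=p); Q=W.reshape(-1,3)
D=Q[:,:2]-np.array(cw(0,0)[:2]); a=np.radians(21.08); L=np.stack([np.cos(a)*D[:,0]+np.sin(a)*D[:,1],-np.sin(a)*D[:,0]+np.cos(a)*D[:,1],Q[:,2]],1)
m=(L[:,2]>.12)&(L[:,2]<.15)&(L[:,1]>.12)&(L[:,1]<.16)&(abs(L[:,0])<.07); P=L[m]
for x in np.arange(-.06,.07,.02):
    k=abs(P[:,0]-x)<.01
    if k.sum()>3: print(round(x,2),k.sum(),np.median(P[k],0).round(4),P[k][:,1].min().round(4),P[k][:,1].max().round(4))
to(cw(0,.1418,.145),21.08)
E
```

```text
off [np.float64(0.0464), np.float64(0.0467), np.float64(0.0467), np.float64(0.0469), np.float64(0.0467)]
low [np.float64(0.0552), np.float64(0.0555), np.float64(0.0553), np.float64(0.0552), np.float64(0.0554)]
mid [np.float64(0.0552), np.float64(0.0551), np.float64(0.0551), np.float64(0.0556), np.float64(0.0557)]
high [np.float64(0.0552), np.float64(0.0553), np.float64(0.0551), np.float64(0.0553), np.float64(0.0551)]
-0.06 355 [-0.0653  0.1392  0.1362] 0.1205 0.145
-0.04 189 [-0.0402  0.1417  0.1359] 0.1391 0.1451
-0.02 183 [-0.0201  0.1425  0.136 ] 0.1391 0.1452
0.0 174 [-1.000e-04  1.417e-01  1.359e-01] 0.139 0.1453
0.02 166 [0.0201 0.1421 0.136 ] 0.139 0.1454
0.04 152 [0.0395 0.1417 0.136 ] 0.1389 0.1454
0.06 124 [0.0587 0.1408 0.1357] 0.1256 0.1446
t 30.32 pos [0.5357 0.3881 0.2493] F [0.3 0.8 0.5] -> shift [  1.3 104.3  -0.4] rot [-0.    0.   -0.03] dist 104.0
```

View pics/w15.png

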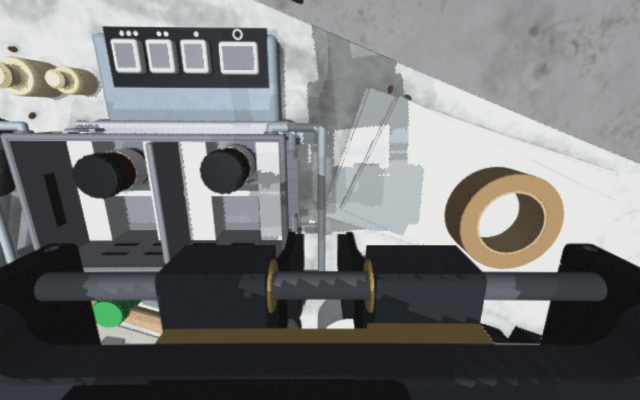

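>>> jog_arm(motion=[1,50,0,0,0,0,1,75,0,0,0,0,1,90,0,0,0,0,1,98,0,0,0,0,1,105,0,0,0,0,1,105,0,0,0,0,1,105,0,0,0,0])

```text
time_s: 31.2
position: [0.538, 0.3891, 0.1448]
tcp_rot: [[0.933, 0.001, -0.36], [0.36, 0.001, 0.933], [0.002, -1.0, 0.0]]
force: [0.1, 0.0, -0.3]
opening: 0.217
```

>>> jog_arm(motion=[0,0,0,0,0,0,0,0,0,0,0,0,0,0,0,0,0,0,0,0,0,0,0,0], gripper=0)

```text
time_s: 31.7
position: [0.5375, 0.3895, 0.1445]
tcp_rot: [[0.933, 0.0, -0.36], [0.36, 0.001, 0.933], [0.001, -1.0, 0.001]]
force: [-1.5, 2.1, 1.5]
opening: 0.068
```

```bash
python3 - <<'E'
from look import *
to(cw(0,.1418,.145),21.08)
for a in np.arange(0,2.9,.15):
    print(round(a,2),"y-shift",round(-41.8*np.sin(a),1),"z-shift",round(-41.8*(1-np.cos(a)),1))
E
```

```text
t 31.7 pos [0.5375 0.3895 0.1445] F [-1.5  2.1  1.5] -> shift [-0.9 -0.5 -1. ] rot [-0.05 -0.    0.04] dist 1.0
0.0 y-shift -0.0 z-shift -0.0
0.15 y-shift -6.2 z-shift -0.5
0.3 y-shift -12.4 z-shift -1.9
0.45 y-shift -18.2 z-shift -4.2
0.6 y-shift -23.6 z-shift -7.3
0.75 y-shift -28.5 z-shift -11.2
0.9 y-shift -32.7 z-shift -15.8
1.05 y-shift -36.3 z-shift -21.0
1.2 y-shift -39.0 z-shift -26.7
1.35 y-shift -40.8 z-shift -32.6
1.5 y-shift -41.7 z-shift -38.8
1.65 y-shift -41.7 z-shift -45.1
1.8 y-shift -40.7 z-shift -51.3
1.95 y-shift -38.8 z-shift -57.3
2.1 y-shift -36.1 z-shift -62.9
2.25 y-shift -32.5 z-shift -68.1
2.4 y-shift -28.2 z-shift -72.6
2.55 y-shift -23.3 z-shift -76.5
2.7 y-shift -17.9 z-shift -79.6
2.85 y-shift -12.0 z-shift -81.8
```

>>> jog_arm(motion=[0,-6.2,-0.5,0,0,0,0,-12.4,-1.9,0,0,0,0,-18.2,-4.2,0,0,0,0,-23.6,-7.3,0,0,0,0,-28.5,-11.2,0,0,0,0,-32.7,-15.8,0,0,0,0,-36.3,-21,0,0,0,0,-39,-26.7,0,0,0,0,-40.8,-32.6,0,0,0,0,-41.7,-38.8,0,0,0,0,-41.7,-45.1,0,0,0,0,-40.7,-51.3,0,0,0])

```text
time_s: 33.2
position: [0.5563, 0.3407, 0.1858]
tcp_rot: [[0.933, 0.001, -0.36], [0.36, 0.0, 0.933], [0.001, -1.0, -0.0]]
force: [-1.2, 2.4, 3.8]
opening: 0.064
```

```bash
python3 - <<'E'
from look import *
to(cw(0,.1418,.145),21.08)
p,d=bot.capture("wrist"); save("pics/w16.png",p)
p,d=bot.capture("side"); zoom("pics/sd16.png",p,200,130,440,310)
E
```

```text
t 33.2 pos [0.5563 0.3407 0.1858] F [-1.2  2.4  3.8] -> shift [-0.9 40.7 51.3] rot [0.02 0.01 0.05] dist 66.0
```

View pics/w16.png

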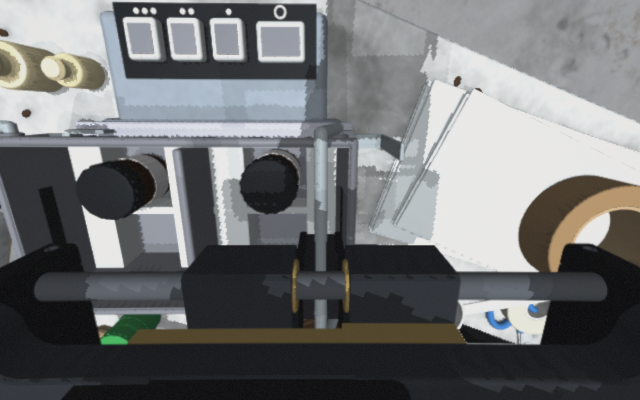

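View pics/sd16.png

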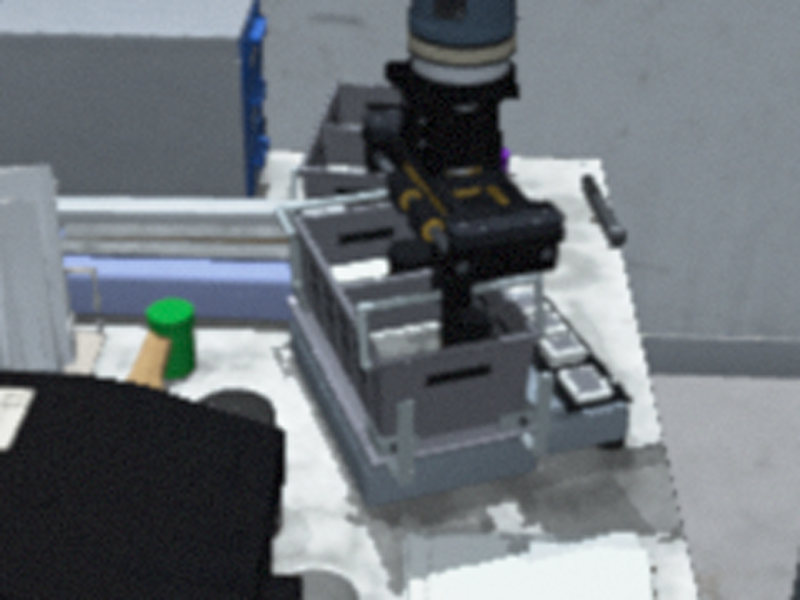

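>>> jog_arm(motion=[0,1.9,-6,0,0,0,0,4.6,-11.6,0,0,0,0,8.2,-16.8,0,0,0,0,12.5,-21.3,0,0,0,0,17.4,-25.2,0,0,0,0,22.8,-28.3,0,0,0,0,26,-29.6,0,0,0,0,26,-29.6,0,0,0])

```text
time_s: 34.3
position: [0.5664, 0.3134, 0.1583]
tcp_rot: [[0.933, -0.001, -0.36], [0.36, -0.0, 0.933], [-0.001, -1.0, 0.0]]
force: [-0.1, 2.9, 0.5]
opening: 0.068
```

>>> jog_arm(motion=[0,0,0,0,0,0,0,0,0,0,0,0,0,0,0,0,0,0,0,-15,0,0,0,0,0,-40,0,0,0,0,0,-80,0,0,0,0,0,-80,0,0,0,0], gripper=0.22)

```text
time_s: 35.17
position: [0.5692, 0.3142, 0.2439]
tcp_rot: [[0.933, 0.009, -0.36], [0.36, 0.003, 0.933], [0.01, -1.0, -0.001]]
force: [0.1, -0.1, 0.5]
opening: 0.219
```

```bash
cat >> look.py <<'E'
def loc(Q):
    D=Q[:,:2]-np.array(cw(0,0)[:2]); a=np.radians(21.08); return np.stack([np.cos(a)*D[:,0]+np.sin(a)*D[:,1],-np.sin(a)*D[:,0]+np.cos(a)*D[:,1],Q[:,2]-.06],1)
def bar(L,y0,y1,z0,z1):
    m=(L[:,2]>z0)&(L[:,2]<z1)&(L[:,1]>y0)&(L[:,1]<y1)&(abs(L[:,0])<.07); P=L[m]
    for x in np.arange(-.06,.07,.02):
        k=abs(P[:,0]-x)<.01
        if k.sum()>3: print(round(x,2),k.sum(),np.median(P[k],0).round(4),P[k][:,1].min().round(4),P[k][:,1].max().round(4))
E
python3 - <<'E'
from look import *
p,d,W,T=cloud("wrist"); save("pics/w17.png",p)
bar(loc(W.reshape(-1,3)),.04,.08,.07,.1)
to(cw(0,-.1418,.25),21.08)
E
```

```text
-0.06 732 [-0.0608  0.0629  0.0843] 0.0402 0.0799
-0.04 209 [-0.0407  0.0598  0.088 ] 0.0567 0.063
-0.02 195 [-0.0203  0.0598  0.0881] 0.0574 0.0631
0.0 185 [0.0001 0.0607 0.088 ] 0.0574 0.0632
0.02 179 [0.0196 0.0598 0.088 ] 0.0573 0.0632
0.04 167 [0.0399 0.0598 0.088 ] 0.0572 0.0633
0.06 360 [0.0568 0.0607 0.081 ] 0.046 0.0752
t 35.23 pos [0.5678 0.3137 0.2416] F [ 0.3 -0.  -0.3] -> shift [  -1.9   -8.3 -203.1] rot [0.03 0.01 0.3 ] dist 203.0
```

View pics/w17.png

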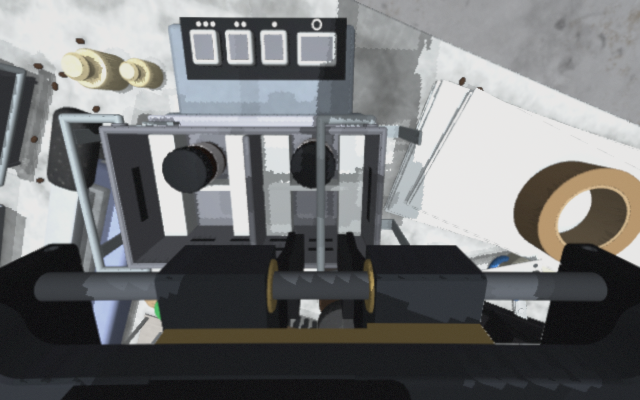

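>>> jog_arm(motion=[-1,-8,-60,0,0,0,-1,-8,-120,0,0,0,-1,-8,-180,0,0,0,-1,-8,-203,0,0,0,-1,-8,-203,0,0,0,-1,-8,-203,0,0,0,-1,-8,-203,0,0,0,-1,-8,-203,0,0,0])

```text
time_s: 36.22
position: [0.6382, 0.1252, 0.2468]
tcp_rot: [[0.932, -0.0, -0.362], [0.362, 0.0, 0.932], [-0.0, -1.0, 0.0]]
force: [0.1, 0.5, -0.9]
opening: 0.22
```

```bash
python3 - <<'E'
from look import *
p,d,W,T=cloud("wrist"); save("pics/w18.png",p)
L=loc(W.reshape(-1,3)); bar(L,-.16,-.12,.06,.09)
L2=loc(np.load("scene0.npz")['W'].reshape(-1,3)); LL=np.r_[L,L2]
print("max z(world) map rows x -.04..0.06, cols y")
ys=np.arange(-.26,-.115,.01)
print(ys.round(2))
for x in np.arange(-.06,.09,.02):
    print(round(x,2),[int(1000*(.06+np.nanmax(LL[k,2]))) if (k:=(abs(LL[:,0]-x)<.01)&(abs(LL[:,1]-y)<.005)&(LL[:,2]<.13)).sum()>1 else None for y in ys])
to(cw(0,-.1418,.144),21.08)
E
```

```text
-0.06 400 [-0.0648 -0.1383  0.076 ] -0.1447 -0.1204
-0.04 199 [-0.0406 -0.1414  0.076 ] -0.1448 -0.1381
-0.02 184 [-0.0201 -0.1418  0.076 ] -0.1448 -0.1388
0.0 174 [-0.0003 -0.1418  0.0759] -0.1448 -0.1386
0.02 167 [ 0.02   -0.1422  0.0759] -0.1449 -0.1386
0.04 162 [ 0.04   -0.1417  0.0759] -0.1449 -0.1385
0.06 138 [ 0.0593 -0.1403  0.0754] -0.1449 -0.1252
max z(world) map rows x -.04..0.06, cols y
[-0.26 -0.25 -0.24 -0.23 -0.22 -0.21 -0.2  -0.19 -0.18 -0.17 -0.16 -0.15
 -0.14 -0.13 -0.12]
-0.06 [3, 3, 3, 3, 3, 6, 5, 4, 110, 116, 116, 135, 138, 138, 137]
-0.04 [6, 4, 3, 7, 3, 3, 37, 102, 115, 116, 116, 135, 138, 61, 75]
-0.02 [6, 3, 4, 3, 55, 58, 56, 113, 115, 115, 115, 134, 137, 2, 62]
0.0 [3, 2, 3, 54, 57, 57, 105, 110, 114, 115, 113, 134, 137, 4, 62]
0.02 [3, 2, 48, 56, 57, 95, 109, 109, 109, 108, 57, 138, 137, 2, 62]
0.04 [3, 3, 55, 58, 58, 108, 108, 109, 108, 57, 57, 134, 138, 60, 75]
0.06 [3, 56, 57, 57, 106, 108, 107, 108, 104, 57, 56, 137, 137, 136, 136]
0.08 [54, 55, 57, 106, 107, 108, 108, 56, 56, None, 47, 3, 133, 1, 134]
t 36.27 pos [0.6383 0.1249 0.2468] F [-0.2  0.2 -0. ] -> shift [  0.2 102.8  -1.5] rot [-0.01  0.11  0.  ] dist 103.0
```

View pics/w18.png

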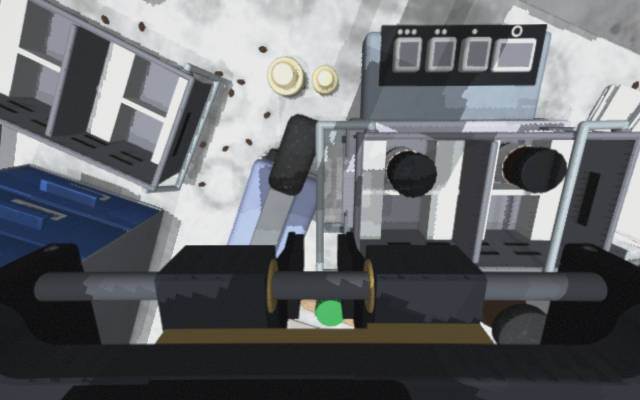

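>>> jog_arm(motion=[12,50,-1.5,0,0,0,12,75,-1.5,0,0,0,12,90,-1.5,0,0,0,12,96,-1.5,0,0,0,12,101,-1.5,0,0,0,12,101,-1.5,0,0,0,12,101,-1.5,0,0,0])

```text
time_s: 37.15
position: [0.651, 0.1266, 0.1466]
tcp_rot: [[0.933, 0.002, -0.36], [0.36, 0.0, 0.933], [0.002, -1.0, -0.001]]
force: [0.0, -0.6, -0.2]
opening: 0.223
```

>>> jog_arm(motion=[0,0,0,0,0,0,0,0,0,0,0,0,0,0,0,0,0,0,0,0,0,0,0,0], gripper=0)

```text
time_s: 37.65
position: [0.6498, 0.1288, 0.1462]
tcp_rot: [[0.933, -0.001, -0.359], [0.359, 0.004, 0.933], [0.001, -1.0, 0.004]]
force: [-1.5, 5.3, 1.3]
opening: 0.067
```

```bash
python3 - <<'E'
from look import *
to(cw(0.012,-.1418,.145),21.08)
E
```

```text
t 37.65 pos [0.6498 0.1288 0.1462] F [-1.5  5.3  1.3] -> shift [ 0.   1.2 -1. ] rot [-0.22 -0.03  0.03] dist 2.0
```

>>> jog_arm(motion=[0,-6.2,0.5,0,0,0,0,-12.4,1.9,0,0,0,0,-18.2,4.2,0,0,0,0,-23.6,7.3,0,0,0,0,-28.5,11.2,0,0,0,0,-32.7,15.8,0,0,0,0,-36.3,21,0,0,0,0,-39,26.7,0,0,0,0,-40.8,32.6,0,0,0,0,-41.7,38.8,0,0,0,0,-41.7,45.1,0,0,0,0,-40.7,51.3,0,0,0])

```text
time_s: 39.15
position: [0.6328, 0.1735, 0.1896]
tcp_rot: [[0.933, 0.003, -0.36], [0.36, -0.002, 0.933], [0.002, -1.0, -0.003]]
force: [-0.4, -2.8, 4.8]
opening: 0.061
```

>>> jog_arm(motion=[0,1.9,6,0,0,0,0,4.6,11.6,0,0,0,0,8.2,16.8,0,0,0,0,12.5,21.3,0,0,0,0,17.4,25.2,0,0,0,0,22.8,28.3,0,0,0,0,26,29.6,0,0,0,0,26,29.6,0,0,0])

```text
time_s: 40.15
position: [0.621, 0.2038, 0.1609]
tcp_rot: [[0.933, -0.0, -0.359], [0.359, 0.003, 0.933], [0.001, -1.0, 0.003]]
force: [-1.1, 5.6, 3.3]
opening: 0.066
```

>>> jog_arm(motion=[0,0,0,0,0,0,0,0,0,0,0,0,0,0,0,0,0,0,0,-15,0,0,0,0,0,-40,0,0,0,0,0,-100,0,0,0,0,0,-150,0,0,0,0,0,-150,0,0,0,0], gripper=0.22)

```text
time_s: 41.15
position: [0.6242, 0.2023, 0.3175]
tcp_rot: [[0.933, 0.013, -0.36], [0.36, 0.002, 0.933], [0.013, -1.0, -0.003]]
force: [-0.5, -0.1, -0.9]
opening: 0.22
```

```bash
python3 - <<'E'
from look import *
p,d,W,T=cloud("wrist"); save("pics/w19.png",p); L=loc(W.reshape(-1,3))
bar(L,-.08,-.04,.07,.1);bar(L,.04,.08,.07,.1)
keys(None)
Q=W.reshape(-1,3)
m=(Q[:,2]>.077)&(Q[:,2]<.083)&(np.hypot(*(Q[:,:2]-[.63,-.14]).T)<.14)
if m.sum()>20: r=rectfit(Q[m],(.63,-.14),np.radians(-5)); print("spare",r,np.degrees(r[0][2]))
to([.66,-.14,.30],-5.4)
E
```

```text
-0.06 498 [-0.0605 -0.0629  0.0831] -0.0799 -0.0402
-0.04 138 [-0.0397 -0.0599  0.088 ] -0.0629 -0.0567
-0.02 138 [-0.0202 -0.0598  0.0878] -0.0628 -0.0566
0.0 133 [-0.0002 -0.0597  0.0878] -0.0628 -0.0564
0.02 125 [ 0.02   -0.0596  0.0879] -0.0628 -0.0563
0.04 114 [ 0.039  -0.0595  0.0881] -0.0627 -0.0562
0.06 450 [ 0.059  -0.0627  0.0818] -0.0798 -0.04
-0.06 493 [-0.0603  0.0601  0.0832] 0.0403 0.08
-0.04 154 [-0.0403  0.0585  0.0879] 0.056 0.063
-0.02 144 [-0.0202  0.0586  0.0881] 0.0559 0.063
0.0 137 [-0.0002  0.0587  0.0878] 0.0558 0.0634
0.02 128 [0.0199 0.0587 0.088 ] 0.0562 0.0629
0.04 121 [0.0399 0.0585 0.088 ] 0.0562 0.0629
0.06 461 [0.0586 0.0602 0.0821] 0.0401 0.08
off [np.float64(0.0467), np.float64(0.0468), np.float64(0.047), np.float64(0.0467), np.float64(0.0467)]
low [np.float64(0.0557), np.float64(0.0557), np.float64(0.0556), np.float64(0.0559), np.float64(0.0552)]
mid [np.float64(0.0554), np.float64(0.0555), np.float64(0.0555), np.float64(0.0552), np.float64(0.0555)]
high [np.float64(0.055), np.float64(0.0553), np.float64(0.0554), np.float64(0.0556), np.float64(0.0552)]
spare (array([ 0.63233228, -0.13981992, -0.08805392]), np.float64(0.001594498281645651), 2745) -5.045118202041946
t 41.25 pos [0.6213 0.2019 0.3118] F [ 0.6  0.4 -0.7] -> shift [ -86.9   11.8 -332.9] rot [1.000e-02 2.648e+01 1.100e-01] dist 344.0
```

View pics/w19.png

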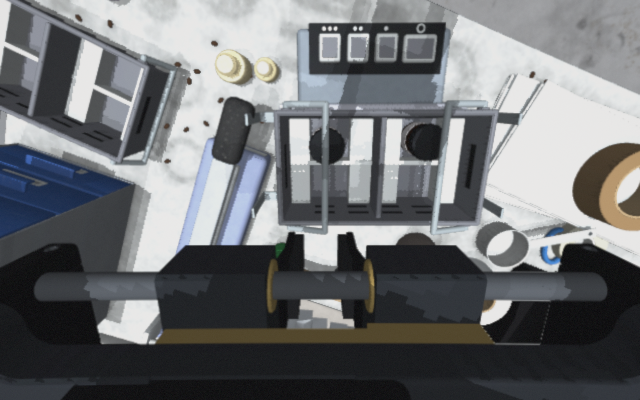

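>>> jog_arm(motion=[-87,12,-333,0,26.4,0,-87,12,-333,0,26.4,0,-87,12,-333,0,26.4,0,-87,12,-333,0,26.4,0,-87,12,-333,0,26.4,0,-87,12,-333,0,26.4,0,-87,12,-333,0,26.4,0,-87,12,-333,0,26.4,0,-87,12,-333,0,26.4,0,-87,12,-333,0,26.4,0], gripper=0.4)

```text
time_s: 42.5
position: [0.6599, -0.1385, 0.2985]
tcp_rot: [[0.996, -0.0, 0.091], [-0.091, 0.0, 0.996], [-0.0, -1.0, 0.0]]
force: [-0.3, 0.4, 0.6]
opening: 0.399
```

```bash
python3 - <<'E'
from look import *
p,d,W,T=cloud("wrist"); save("pics/w20.png",p); Q=W.reshape(-1,3)
for _ in (0,):
    c0=(.6325,-.14)
    m=(Q[:,2]>.074)&(Q[:,2]<.083)&(np.hypot(*(Q[:,:2]-c0).T)<.135)
    r=rectfit(Q[m],c0,np.radians(-5)); print("spare",r,np.degrees(r[0][2]))
q=r[0];im=p.copy()
def w(x,y,z): return cw(x,y,z,c=q[:2],yaw=np.degrees(q[2]))
for hx,hy,z in ((.06,.11,.08),(.06,.003,.077)):
    cv2.polylines(im,[proj("wrist",[w(a*hx,b*hy,z) for a,b in [(-1,-1),(1,-1),(1,1),(-1,1)]]).astype(int)],True,(0,255,0),1)
zoom("pics/w20z.png",im,100,0,540,255)
to([*q[:2],.12],np.degrees(q[2]))
E
```

```text
spare (array([ 0.63236985, -0.14115265, -0.09223425]), np.float64(0.0016630896609812033), 4204) -5.284633330184391
t 42.55 pos [ 0.66   -0.1387  0.2986] F [-0.4 -0.2 -0.4] -> shift [-27.3 178.6  -5. ] rot [-0.    0.07  0.  ] dist 181.0
```

View pics/w20z.png

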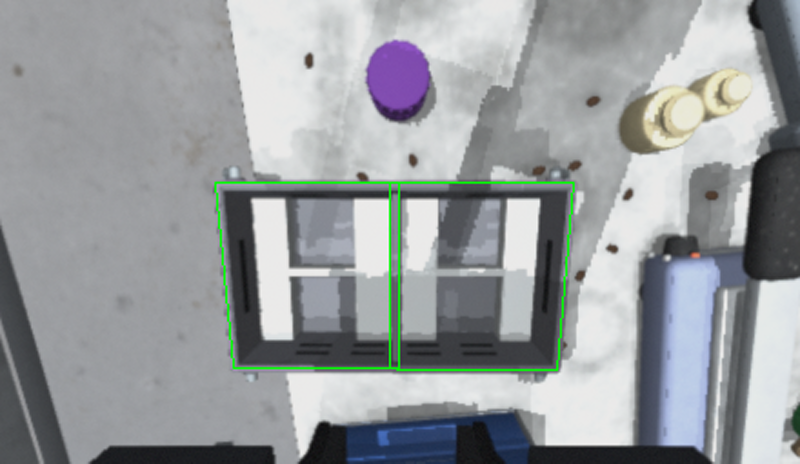

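>>> jog_arm(motion=[-27,50,-5,0,0,0,-27,110,-5,0,0,0,-27,150,-5,0,0,0,-27,178,-5,0,0,0,-27,178,-5,0,0,0,-27,178,-5,0,0,0,-27,178,-5,0,0,0])

```text
time_s: 43.42
position: [0.6339, -0.1427, 0.1225]
tcp_rot: [[0.996, 0.003, 0.092], [-0.092, -0.001, 0.996], [0.004, -1.0, -0.001]]
force: [-0.3, -0.3, 0.5]
opening: 0.4
```

```bash
python3 - <<'E'
from look import *
p,d,W,T=cloud("wrist"); save("pics/w21.png",p)
to([.6324,-.1411,.07],-5.28)
E
```

```text
t 43.48 pos [ 0.6337 -0.1427  0.1223] F [ 0.7 -0.1 -0.3] -> shift [-1.6 52.3  1.5] rot [ 0.06 -0.02  0.18] dist 52.0
```

View pics/w21.png

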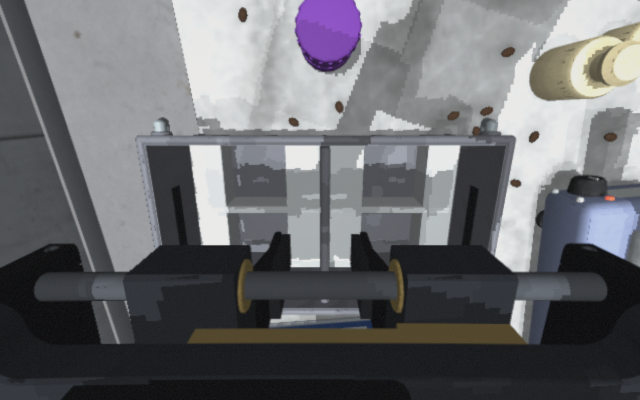

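Divider (≈ px 325,200) lies between the fingers. Descend and grip.

>>> jog_arm(motion=[-1,20,1,0,0,0,-1,38,1,0,0,0,-1,48,1,0,0,0,-1,52,1,0,0,0,-1,52,1,0,0,0,-1,52,1,0,0,0])

```text
time_s: 44.22
position: [0.6321, -0.1415, 0.0689]
tcp_rot: [[0.996, 0.001, 0.093], [-0.093, -0.0, 0.996], [0.001, -1.0, -0.0]]
force: [-0.5, 0.3, -0.4]
opening: 0.399
```

>>> jog_arm(motion=[0,0,0,0,0,0,0,0,0,0,0,0,0,0,0,0,0,0,0,0,0,0,0,0,0,0,0,0,0,0,0,0,0,0,0,0], gripper=0)

```text
time_s: 44.98
position: [0.6317, -0.1411, 0.0686]
tcp_rot: [[0.996, 0.0, 0.093], [-0.093, 0.0, 0.996], [0.0, -1.0, 0.0]]
force: [-0.4, 1.6, 1.5]
opening: 0.069
```

>>> jog_arm(motion=[0,-10,0,0,0,0,0,-30,0,0,0,0,0,-70,0,0,0,0,0,-120,0,0,0,0,0,-170,0,0,0,0,0,-220,0,0,0,0,0,-250,0,0,0,0,0,-250,0,0,0,0])

```text
time_s: 45.98
position: [0.6329, -0.1419, 0.3229]
tcp_rot: [[0.996, 0.008, 0.093], [-0.093, -0.003, 0.996], [0.008, -1.0, -0.003]]
force: [-0.1, 0.1, -2.5]
opening: 0.067
```

```bash
python3 - <<'E'
from look import *
p,d,W,T=cloud("wrist"); save("pics/w22.png",p)
p,d=bot.capture("scene"); save("pics/s22.png",p)
to(cw(0,0,.32),21.08)
E
```

```text
t 46.08 pos [ 0.6308 -0.1411  0.318 ] F [ 0.6  0.6 -3.7] -> shift [-79.5  -1.8 391.3] rot [ -0.03 -26.4   -0.06] dist 399.0
```

View pics/w22.png

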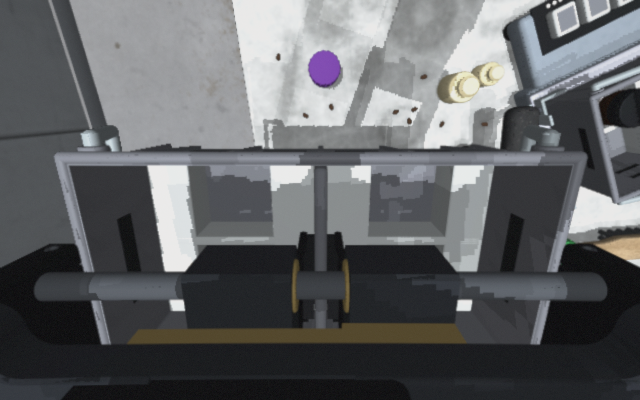

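View pics/s22.png

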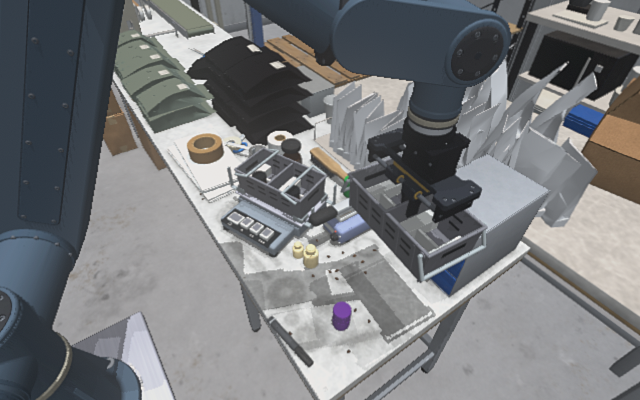

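>>> jog_arm(motion=[-5,0,20,0,-2,0,-13,0,60,0,-5,0,-22,0,105,0,-8,0,-31,0,150,0,-11,0,-40,0,195,0,-14,0,-49,0,240,0,-17,0,-58,0,285,0,-20,0,-67,0,330,0,-23,0,-75,-1,370,0,-25.5,0,-79,-2,388,0,-26.4,0,-79,-2,391,0,-26.4,0,-79,-2,391,0,-26.4,0,-79,-2,391,0,-26.4,0,-79,-2,391,0,-26.4,0])

```text
time_s: 47.82
position: [0.5896, 0.2541, 0.3205]
tcp_rot: [[0.934, -0.0, -0.358], [0.358, -0.0, 0.934], [-0.0, -1.0, -0.0]]
force: [-0.5, 0.0, -2.7]
opening: 0.068
```

```bash
python3 - <<'E'
from look import *
s=bot.read_state()
p,d,W,T=cloud("wrist"); save("pics/w23.png",p); Q=W.reshape(-1,3)
zr=s['position'][2]-.0686+.08
m=(Q[:,2]>zr-.005)&(Q[:,2]<zr+.004)&(np.hypot(*(Q[:,:2]-s['position'][:2]).T)<.135)
# keep points behind (visible rim)
a=np.radians(21.08); D=Q[:,:2]-s['position'][:2]; lx=np.cos(a)*D[:,0]+np.sin(a)*D[:,1]
m&=(lx<-.012)
r=rectfit(Q[m],s['position'][:2],a); print("spare",r,np.degrees(r[0][2]),"tcp",s['position'])
print("rel to target local", loc(np.array([[*r[0][:2],.06]])), np.median(Q[m,2]),zr)
to(cw(0,0,.236),21.08)
E
```

```text
spare (array([0.58858176, 0.25247552, 0.36647411]), np.float64(0.001548180687820734), 13733) 20.997419805120156 tcp [0.58959121 0.25410485 0.32046746]
rel to target local [[-0.00068886 -0.00340456  0.        ]] 0.3328090619176537 0.33186746318048227
t 47.88 pos [0.5896 0.2543 0.3205] F [ 0.5 -0.1 -3.1] -> shift [-0.9 84.5  2.1] rot [ 0.01 -0.08 -0.  ] dist 85.0
```

View pics/w23.png

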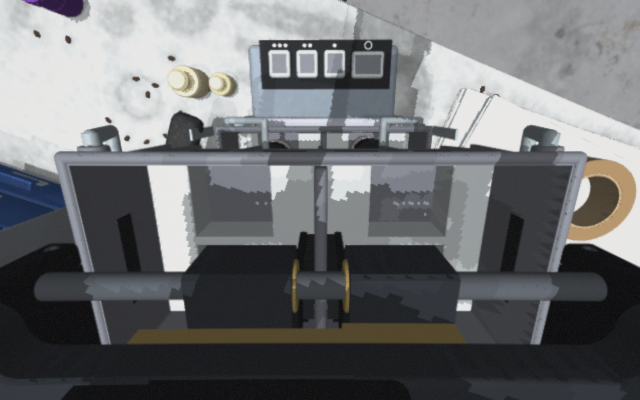

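>>> jog_arm(motion=[0.5,30,2.8,0,-0.1,0,0.5,60,2.8,0,-0.1,0,0.5,78,2.8,0,-0.1,0,0.5,84,2.8,0,-0.1,0,0.5,84,2.8,0,-0.1,0,0.5,84,2.8,0,-0.1,0,0.5,84,2.8,0,-0.1,0])

```text
time_s: 48.75
position: [0.5893, 0.2582, 0.2375]
tcp_rot: [[0.932, 0.002, -0.361], [0.361, 0.0, 0.932], [0.002, -1.0, -0.0]]
force: [0.5, -0.5, -2.3]
opening: 0.066
```

```bash
python3 - <<'E'
from look import *
p,d,W,T=cloud("wrist"); save("pics/w24.png",p)
p,d=bot.capture("side"); zoom("pics/sd24.png",p,200,130,440,310)
to(cw(.0007,.0007,.2161),21.08)
E
```

```text
t 48.85 pos [0.589  0.2582 0.2372] F [-1.2  0.4 -2.4] -> shift [-1.1 21.1 -1.1] rot [0.01 0.11 0.07] dist 21.0
```

View pics/w24.png

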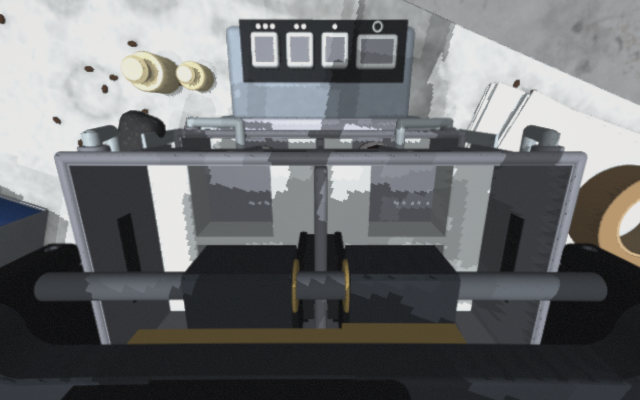

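View pics/sd24.png

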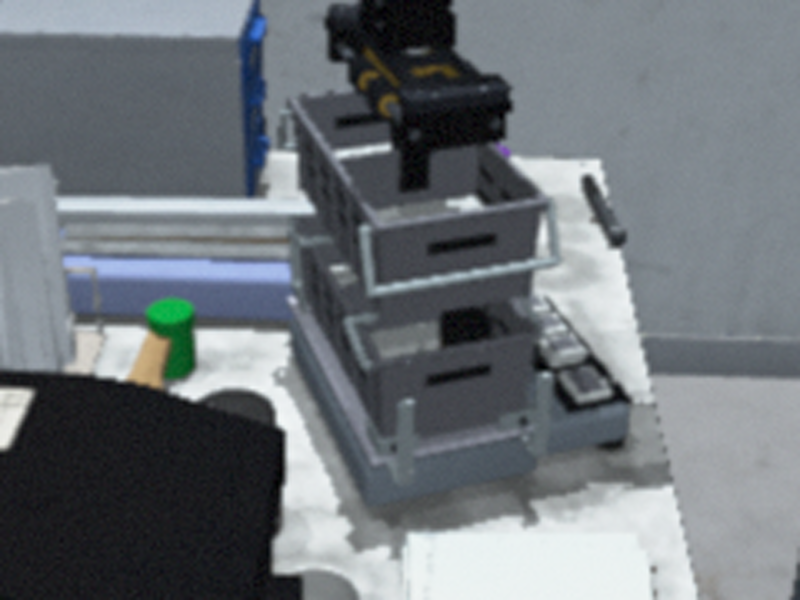

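>>> jog_arm(motion=[-0.5,5,-1,0,0.1,0,-0.5,10,-1,0,0.1,0,-0.5,14,-1,0,0.1,0,-0.5,17,-1,0,0.1,0,-0.5,19,-1,0,0.1,0,-0.5,20,-1,0,0.1,0,-0.5,21,-1,0,0.1,0,-0.5,21,-1,0,0.1,0])

```text
time_s: 49.85
position: [0.5887, 0.257, 0.216]
tcp_rot: [[0.933, 0.001, -0.36], [0.36, 0.0, 0.933], [0.001, -1.0, -0.0]]
force: [-0.6, -0.7, 1.2]
opening: 0.069
```

```bash
cat >> look.py <<'E'
def held():
    s=bot.read_state()
    p,d,W,T=cloud("wrist"); Q=W.reshape(-1,3)
    zr=.2275
    m=(Q[:,2]>zr-.006)&(Q[:,2]<zr+.006)&(np.hypot(*(Q[:,:2]-cw(0,0)[:2]).T)<.135)
    L=loc(Q); 
    if np.linalg.norm(s['position'][:2]-cw(0,0)[:2])<.05 and s['position'][2]<.26: m&=L[:,0]<-.012
    a=np.radians(21.08)
    r=rectfit(Q[m],cw(0,0)[:2],a); print("spare",r[1:],"yaw",np.degrees(r[0][2]),"off",loc(np.array([[*r[0][:2],.06]])).round(4),"z",np.median(Q[m,2]))
    return p,W
E
python3 - <<'E'
from look import *
held()
to(cw(.0007,.0007,.2161),21.08)
E
```

```text
spare (np.float64(0.0015789481779762), 13962) yaw 21.097253735479242 off [[-0.0005 -0.0004  0.    ]] z 0.22831703200459286
t 49.9 pos [0.5887 0.257  0.216 ] F [-0.5  0.1  1.4] -> shift [-0.4 -0.1 -0.1] rot [0.01 0.01 0.03] dist 0.0
```

>>> jog_arm(motion=[0,0.3,0,0,0,0,0,0.3,0,0,0,0,0,0.3,0,0,0,0,0,0.3,0,0,0,0,0,0.3,0,0,0,0], gripper=0.35)

```text
time_s: 50.52
position: [0.5887, 0.257, 0.2151]
tcp_rot: [[0.933, 0.0, -0.36], [0.36, -0.0, 0.933], [0.0, -1.0, -0.0]]
force: [0.5, 0.1, 0.2]
opening: 0.344
```

>>> jog_arm(motion=[0,-10,0,0,0,0,0,-30,0,0,0,0,0,-70,0,0,0,0,0,-110,0,0,0,0,60,-150,0,0,0,0,90,-150,0,0,0,0,90,-150,0,0,0,0,90,-150,0,0,0,0])

```text
time_s: 51.52
position: [0.6717, 0.2891, 0.3647]
tcp_rot: [[0.933, -0.002, -0.36], [0.36, -0.001, 0.933], [-0.002, -1.0, 0.0]]
force: [-0.1, -0.5, -0.5]
opening: 0.347
```

```bash
python3 - <<'E'
from look import *
p,W=held(); save("pics/w25.png",p)
keys(None)
p,d=bot.capture("side"); zoom("pics/sd25.png",p,200,130,440,310)
p,d=bot.capture("scene"); zoom("pics/s25.png",p,180,90,460,300)
to([.40,.0,.40],0)
E
```

```text
spare (np.float64(0.0016750542432331372), 8508) yaw 21.059781058899336 off [[ 0.0013 -0.0003  0.    ]] z 0.228240446612094
off [None, None, None, np.float64(0.0464), np.float64(0.0467)]
low [None, None, None, np.float64(0.0565), np.float64(0.0551)]
mid [None, None, None, np.float64(0.0552), np.float64(0.0553)]
high [None, None, None, np.float64(0.0549), np.float64(0.0549)]
t 51.73 pos [0.6717 0.2891 0.3652] F [-0.9 -0.3  0.3] -> shift [-357.5  -34.5 -172. ] rot [ 1.000e-02  2.108e+01 -5.000e-02] dist 398.0
```

View pics/w25.png

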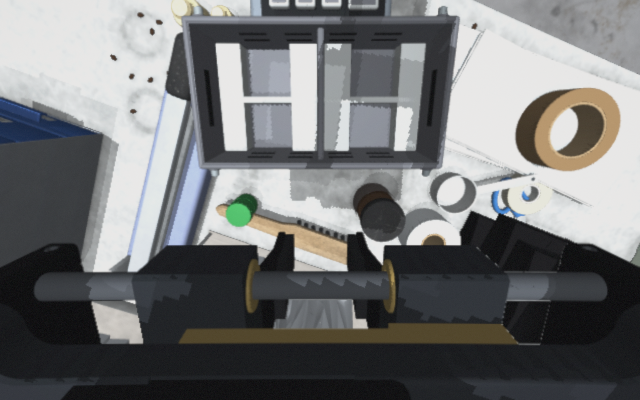

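View pics/sd25.png

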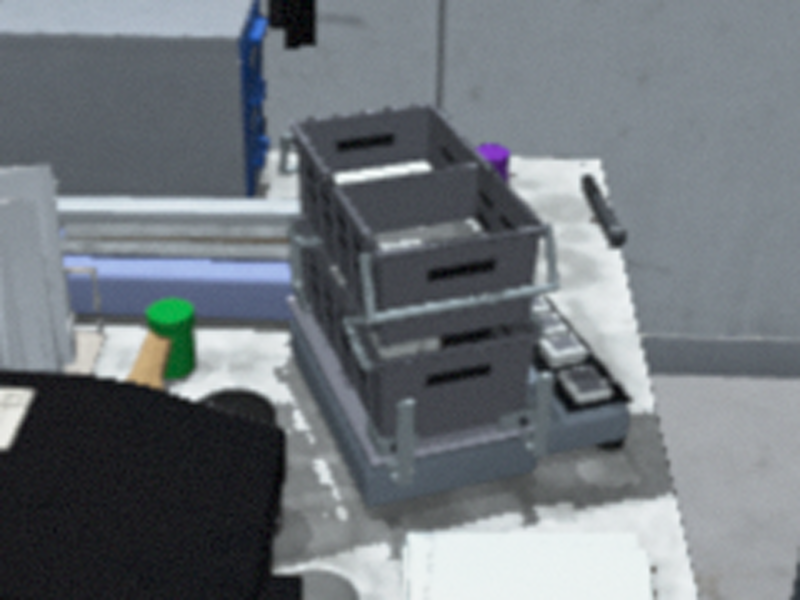

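View pics/s25.png

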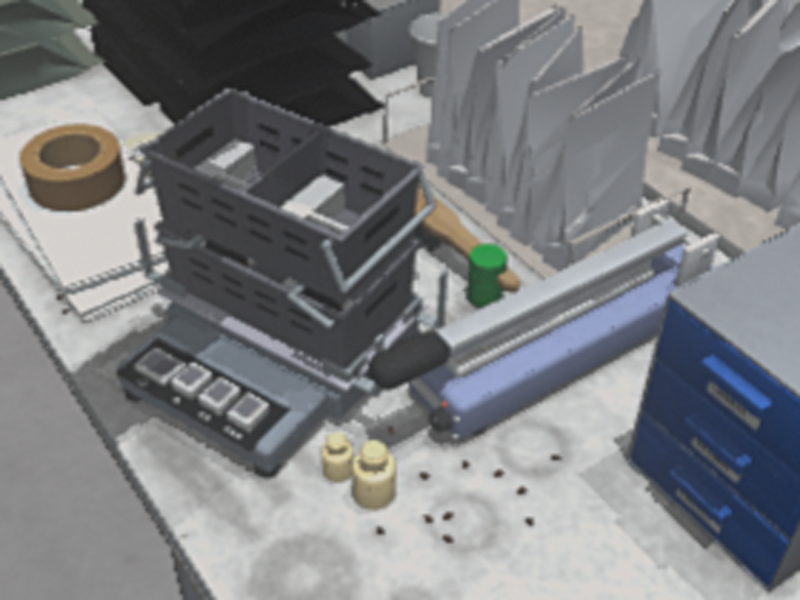

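```bash
python3 - <<'E'
from look import *
s=bot.read_state(); print(s['time_s'],s['qvel'].round(2),s['force'].round(1))
print(bot.hand_in())
E
```

```text
51.725 [ 0.02  0.04 -0.43 -0.16  0.    0.03] [-0.9 -0.3  0.3]
the job is handed in; nothing more can be done
None
```

I found two black-lidded jars and the whole job is done and handed in at about 52 s. I stood each jar in its own pocket and ran the table low, then high, then off. Both bail arms are swung in, and the spare crate is stacked on them.

- **Jars:** With both in place, the lids were level at 0.125 m and the jars stood upright. Jar A had moved about 4 mm inside its pocket after I placed it. I couldn't see the jars again once the crate was stacked over them.
- **Keys:** I ran low for about 5 s and high for about 5 s. After each press the camera showed that key latched and the previous one popped up. At the end, off was latched and the other three were up.
- **Bail arms:** Both bars were across the rim at crate y ±0.060, z 0.084.
- **Spare crate:** After release it sat within about 1.5 mm and 0.1° of the crate below. Its rim was at 0.228 m, where 0.2275 m was expected.
- **Left alone:** The brass weights, the purple and green look-alikes and the large black-lidded jar were not touched.
- **Checks:** None failed. The fixed cameras disagreed with each other by about 4 mm, so I used the wrist camera for positions.

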